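# Load the hydraulic test bed, lock it and set the pump lever

## Robot

A 6-joint arm with a two-finger parallel gripper is mounted at the origin on the work surface. World frame = base frame: x ahead of the robot, y to its left, z up, the work surface at z = 0. Lengths are in m, angles in rad, forces in N, time in s.
With the tool pointing down it reaches from about 0.25 to 0.725 m from the base axis. Payload 9.7 kg.
Tool frame: the origin (TCP) lies on the centre line of the jaws, within the pads' length; the fingertips stand bot.tips_ahead ahead of it and the grasp point (between the pads) lies 2 mm behind it (bot.tips_ahead is the distance from the TCP to the fingertips, in m); z points along the fingers, y is the line along which they close (so a half turn about z gives the same grasp; the last joint's range is limited). The gripper opens to 85 mm and grips with 20 to 120 N. Pads are 22 mm wide; open, the fingers measure 114 mm over their backs; the gripper's body (76 mm by 85 mm) begins 54 mm behind the grasp point. The pads swing forward as they close: fully open they stand 13 mm farther back than shut.
Start: joints at [-1.134, 0.087, 0.176, 1.66, 0, 1.571], TCP at [0.233, -0.498, 0.248] pointing down, gripper open.
Joint ranges: [-3.13, 3.13], [-0.85, 1.81], [-1.15, 1.24], [-2.2, 2.28], [-1.44, 1.52], [-3.14, 3.14]. Speed limits (rad/s): [2.22, 2.22, 2.57, 3.14, 3.14, 3.14].

## Interface

Orientations are given as a rotation vector (axis times angle).
In Python, from rig import bot, viewer gives the robot as it stands.
- The arm moves only by the shell command python3 -m crank 'ROWS' [OPENING] [FORCE]. ROWS is JSON, a list of rows, each an object of numbers: "tx", "ty", "tz": the shift along the tool's x, y, z in mm; "turn": the turn about the tool's z in rad. A call has 1 to 8 rows; each row shifts and turns the commanded pose from where the row before left it, along the tool's axes as they then stand; what a row does not reach is not made up. A row lasts 1/12 s, in which the tool goes at most 41.7 mm and 7.16 degrees, less where a joint would pass 70% of its speed; a pose out of reach is approached as far as the arm can. A call is refused whole if a number of a shift passes 41.7 or a number of a turn 0.125, either way. A call with a gripper value outside its range is refused whole. OPENING is the opening, from 0 (shut) to 1 (fully open), set as the call begins (- or left out, the last holds). The fingers move at their own pace and stop on an object; FORCE is the grip in N (left out, the last holds). Time passes only in rows, so rows that do not move let the fingers close. It gives the time, the measured TCP pose, the force, the opening and the grip force at its end, in the units of the state.
- bot.get_state(): the state, without advancing time (a new reading comes with each control period).
- viewer.read_camera(name): name is "side" or "top" or "wrist"; returns the picture (400x640x3 uint8, red, green, blue); there is no depth.
- viewer.calibration(name): a dict with "K" (3x3 intrinsics, pixels), "R" (3x3) and "t" (3): a world point X has camera coordinates R X + t; the wrist camera has in their place "hand_eye" (4x4, takes a point from camera to tool coordinates, whose origin is the TCP and whose axes are the flange's). Camera axes: x right, y down, z forward; pixel columns grow to the right and rows downward; lengths in m; the calibration is good to about 2 mm. A picture is of the moment at which its call begins: read the wrist's pose just before it. calibration takes no time and is no camera call.
- bot.sign_off(): hands the job in; it is judged then, once.
The state is a dict: "t": time; "q": joint angles; "joint_vel": joint speeds; "joint_efforts": joint torques, N m; "tcp_pos": TCP position; "orientation": TCP orientation; "wrist_force": force on the tool from outside, world axes, zero at the start; "moment": the same for the moment, N m; "width": opening from 0.0 (shut) to 1.0 (fully open); "gripper_force": force on a finger pad.
Only numpy, scipy, OpenCV 4.12 (cv2) and the standard library are available. Lean on these libraries where they do the work, as an engineer would, in place of code of your own. Each camera call takes 0.05 s, during which the arm holds its last target. There are 200 camera calls.

## Task

Put the pump's red-knobbed lever upright in neutral, then lift the orange retaining bar out of the grey rack's brackets and lay it lengthways on the middle of the black mat. With the lever still in neutral, move every cartridge there is from the rack to the test bed, laying it flat in the bay whose number plate has its colour, one after another in the order red, yellow, green, blue (bays 1 to 4), then lock them in by laying the bar centrally in the test bed's two open brackets. Last, swing the lever in line with the yellow set tab, let go, and leave the tab, bottle, cup and hammer as they are.

Things in the scene. Friction and masses are not known exactly. Their poses are not given: they have to be found in the camera images.
- lever (a joint): stroke lever of the bench pump, a 10 mm steel rod with a red ball knob, rad: 0 = upright (neutral, white line on the grey quadrant), positive = knob leans to the pump's +y, negative = to its -y; stops at -0.75 and 0.75. It has stiff friction (about 0.3 N m, some 3 N at the knob) and stays where it is left
- lever_knob (a point): centre of the lever's red ball knob (32 mm diameter), 120 mm from the hinge; 220 mm above the table when upright
- lever_hinge (a point): point on the lever's hinge axis, 100 mm above the table, in the plane the knob swings in; the hinge axis is the pump's x axis
- tab (a joint): angle of the yellow set tab (14 x 34 mm) on the quadrant behind the lever (robot side), about the same hinge and in the same sense as the lever, rad. A mark only: it must not be shifted
- set_mark (a point): where the centre of the lever's knob must be for the lever to stand in line with the yellow set tab (120 mm from the hinge)
- pump: bench pump, aluminium block 100 x 110 mm and 76 mm high on a 150 x 150 mm steel foot, fixed; origin at table height straight below the lever hinge (the block lies to the origin's +x); z up, x away from the robot at yaw 0. Grey quadrant within 90 mm of the hinge, 14 mm to the -x side of the lever
- rack: grey fixed rack, 138 (x) x 292 (y) mm; origin under its centre at table height, z up. Floor plate 8 mm thick. Places along x at y = 84, 28, -28, -84 mm: cartridge axis 33 mm up, its caps on strips 18 mm high between blocks 36 mm high (|x| 35 to 59 mm, 38 mm gap) and end walls 28 mm high, 122 mm apart; the middle (|x| below 35 mm) is open to the floor plate, for fingers beside the barrel
- rack_lock (a point): centre of the bar when it lies in the rack's brackets along the rack's y, as at the start; 62 mm above the table. The two dark brackets stand at the rack's y = +136 and -136 mm, 14 mm thick; each has a slot 28 mm wide in x, open upward, bottom 52 mm and cheek tops 72 mm above the table
- bed_lock (a point): where the centre of the bar lies when laid along the bed's y in the test bed's two brackets, 62 mm above the table; the brackets are like the rack's
- bed: test bed, aluminium and white, fixed; same shape, sizes, origin and axes as the rack, brackets empty at the start. Its four places are the bays; flat number plates (red 1 dot at +y, then yellow 2, green 3, blue 4; 34 x 46 mm) lie at their +x ends. Rack and bed may stand either way round, one left, one right
- mat: black rubber mat, fixed, 340 (x) x 100 (y) mm, 3 mm thick; origin under its centre, x along its length
- bar: orange square retaining bar, loose, 20 x 300 x 20 mm, 280 g, origin at its centre, long axis = its y axis; any of its four sides may be up
- bottle: green bottle 72 mm diameter, 210 mm high, bystander; origin under its foot
- cup: white plastic cup 84 mm diameter, 110 mm high, bystander; origin under its foot
- hammer: hammer lying on the table, bystander; origin at the underside, along its x axis
- cart1: red cartridge, may be absent: 220 g, 110 mm long, steel barrel 24 mm diameter and 74 mm long between two red square end caps 30 x 30 x 18 mm; origin at its centre, x along its axis, both ends alike, any of its four sides may be up
- bay1 (a point): where the centre of the red cartridge lies when seated in bay 1 (red plate) of the test bed, 33 mm above the table
- cart2: yellow cartridge, may be absent: 220 g, 110 mm long, steel barrel 24 mm diameter and 74 mm long between two yellow square end caps 30 x 30 x 18 mm; origin at its centre, x along its axis, both ends alike, any of its four sides may be up
- bay2 (a point): where the centre of the yellow cartridge lies when seated in bay 2 (yellow plate) of the test bed, 33 mm above the table
- cart3: green cartridge, may be absent: 220 g, 110 mm long, steel barrel 24 mm diameter and 74 mm long between two green square end caps 30 x 30 x 18 mm; origin at its centre, x along its axis, both ends alike, any of its four sides may be up
- bay3 (a point): where the centre of the green cartridge lies when seated in bay 3 (green plate) of the test bed, 33 mm above the table
- cart4: blue cartridge, may be absent: 220 g, 110 mm long, steel barrel 24 mm diameter and 74 mm long between two blue square end caps 30 x 30 x 18 mm; origin at its centre, x along its axis, both ends alike, any of its four sides may be up
- bay4 (a point): where the centre of the blue cartridge lies when seated in bay 4 (blue plate) of the test bed, 33 mm above the table
Mind the look-alikes: they are no part of the job. What is shaped like the cart2 but purple or turquoise is not meant.

How it is judged:
On the way, in this order (a step that is already met when the one before it is completed fails the run):
1. the lever stands upright in neutral (value of joint lever between -0.07 and 0.07 rad), for 0.3 s.
2. the bar lies on the mat, the lever in neutral (all of step 1 and horizontal distance between bar and mat below 0.05 m and height (world z) of bar below 0.02 m and linear speed of bar below 0.03 m/s), for 0.3 s.
3. the red cartridge, if there is one, lies in bay 1 (distance between cart1 and bay1 below 0.012 m and angle between the x axis of cart1 and the x axis of bed, either way round below 0.15 rad), for 0.3 s.
4. the yellow cartridge, if there is one, lies in bay 2 (distance between cart2 and bay2 below 0.012 m and angle between the x axis of cart2 and the x axis of bed, either way round below 0.15 rad), for 0.3 s.
5. the green cartridge, if there is one, lies in bay 3 (distance between cart3 and bay3 below 0.012 m and angle between the x axis of cart3 and the x axis of bed, either way round below 0.15 rad), for 0.3 s.
6. the blue cartridge, if there is one, lies in bay 4 (distance between cart4 and bay4 below 0.012 m and angle between the x axis of cart4 and the x axis of bed, either way round below 0.15 rad), for 0.3 s.
7. the bar lies in the test bed's brackets, the lever still in neutral (all of step 1 and x of bar in the frame of bed between -0.008 and 0.008 m and y of bar in the frame of bed between -0.02 and 0.02 m and z of bar in the frame of bed between 0.055 and 0.069 m and angle between the y axis of bar and the y axis of bed, either way round below 0.07 rad), for 0.3 s.
8. the lever stands in line with the set tab (distance between lever_knob and set_mark below 0.01 m), for 0.3 s.
At the end, for the whole second after the job is handed in: every cartridge present lies in its own bay (centre within 12 mm, along the bay within 0.15 rad), the bar lies in both brackets of the bed (within 8 mm across, 20 mm along, seated in height within 7 mm), the lever's knob is within 10 mm of the set mark, all at rest (all of step 3 and all of step 4 and all of step 5 and all of step 6 and linear speed of each of cart1, cart2, cart3, cart4, bar below 0.03 m/s and x of bar in the frame of bed between -0.008 and 0.008 m and y of bar in the frame of bed between -0.02 and 0.02 m and z of bar in the frame of bed between 0.055 and 0.069 m and angle between the y axis of bar and the y axis of bed, either way round below 0.07 rad and distance between lever_knob and set_mark below 0.01 m and velocity of joint lever between -0.05 and 0.05 rad/s); the robot touches nothing.
It fails at once if the bottle is moved by more than 40 mm (distance of bottle from where it was at the start of the episode above 0.04 m).
It fails at once if the cup is moved by more than 40 mm (distance of cup from where it was at the start of the episode above 0.04 m).
It fails at once if the hammer is moved by more than 40 mm (distance of hammer from where it was at the start of the episode above 0.04 m).
It fails at once if the set tab is shifted by more than 8 mm (distance of set_mark from where it was at the start of the episode above 0.008 m).
Of cart1, cart2, cart3, cart4 only 2 to 4 are there at a start; the rules pass over those that are not, and their reading is None.
At some moment in a run one of bar, cart1, cart2, cart3, cart4 may be knocked a few centimetres aside while the robot is not near it.
Once in a run the grip may slacken for a moment while it holds something.
It also fails if it takes over 210 s, if anything falls off the work surface, if the arm or the gripper's body presses on something with over 40 N, if the wrist force passes 120 N, or if a joint passes its speed limit or range.

## Working session

There is one attempt and no reset: what is moved stays moved. The work goes in short steps, Python scripts to look and compute and a shell command to move; the robot and the scene stay as the last step left them, time stands still between calls to the robot, and variables do not carry over. Pictures are saved under pics/ and viewed, at most 14 in all, crops included, and the job is handed in when it is done.

```bash
ls; mkdir -p pics; python3 - <<'E'
from rig import bot, viewer
import cv2
for n in("top","side"):
    im=viewer.read_camera(n); cv2.imwrite(f"pics/{n}0.png",im[:,:,::-1]); c=viewer.calibration(n); print(n,c)
print(viewer.calibration("wrist")); print(bot.get_state(),bot.tips_ahead)
E
```

```text
pics
top {'K': array([[483.48336975,   0.        , 331.24949453],
       [  0.        , 483.48336975, 199.79423659],
       [  0.        ,   0.        ,   1.        ]]), 'R': array([[ 0.00187857, -0.99984519,  0.01749493],
       [-0.99317516, -0.00390569, -0.11656688],
       [ 0.11661717, -0.01715655, -0.99302875]]), 't': array([-0.10276252,  0.48110007,  1.73129532])}
side {'K': array([[518.07336207,   0.        , 323.18935608],
       [  0.        , 518.07336207, 201.34310617],
       [  0.        ,   0.        ,   1.        ]]), 'R': array([[-0.98333014, -0.18130817, -0.0137545 ],
       [-0.11498271,  0.67864364, -0.72541146],
       [ 0.14085743, -0.71173742, -0.68817805]]), 't': array([0.46507055, 0.23372611, 1.56247952])}
{'K': array([[295.56092016,   0.        , 319.05773525],
       [  0.        , 295.56092016, 198.57573501],
       [  0.        ,   0.        ,   1.        ]]), 'hand_eye': array([[ 8.23842375e-04, -9.63594888e-01, -2.67365318e-01,
         6.78767958e-02],
       [ 9.99999655e-01,  8.22116244e-04,  1.18396362e-04,
         3.73235087e-04],
       [ 1.05719
[... 167 characters left out ...]
'q': array([-1.13400332e+00,  8.74030438e-02,  1.75187455e-01,  1.65975925e+00,
        3.20443403e-06,  1.57082426e+00]), 'joint_vel': array([ 3.41013719e-05, -1.96694625e-03,  1.30604582e-03, -3.64612836e-04,
       -1.23907618e-04,  9.78904617e-04]), 'joint_efforts': array([ 1.84475255e-03, -5.21561229e+01,  4.65653837e+01,  1.60939875e-02,
        5.69144049e-05, -4.26060424e-06]), 'tcp_pos': array([ 0.23259546, -0.49820118,  0.24764175]), 'orientation': array([-3.06585327e+00, -6.80379330e-01,  3.96057455e-04]), 'wrist_force': array([ 0.83383894, -0.02300772, -0.82777931]), 'moment': array([-0.01317281,  0.02106479, -0.03077043]), 'gripper_force': 0.0, 'width': 1.0001280591713133} 0.017
```

View pics/top0.png

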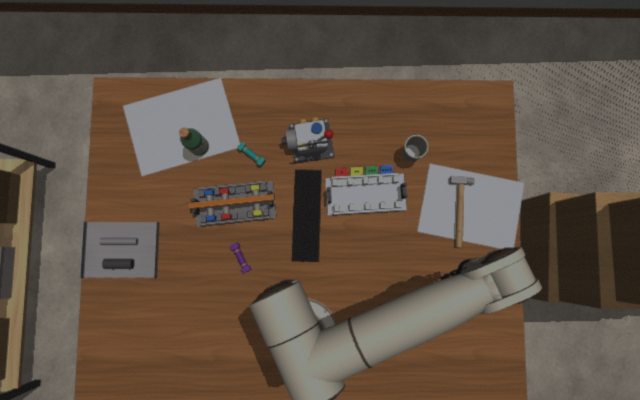

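View pics/side0.png

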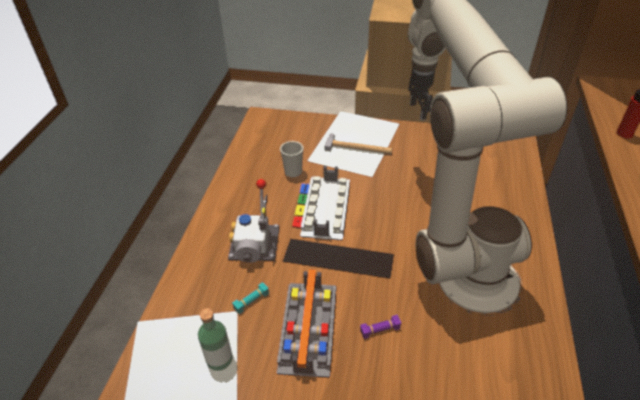

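The top view shows the rack at (233,203) with the orange bar over it. Blue (209), red (225) and yellow (257) cartridges are in it, and green looks absent. The bed is at (366,193), the mat at (307,215), the pump at (310,140) and the lever knob at (329,133). The look-alikes are turquoise (251,154) and purple (240,257), both outside the rack. Next I'll enlarge and measure.

```bash
cat > h.py <<'E'
import numpy as np, cv2
from rig import bot, viewer
from scipy.spatial.transform import Rotation as Ro
def cam(n,st=None):
    c=viewer.calibration(n)
    if n!="wrist": return c["K"],c["R"],c["t"]
    st=st or bot.get_state(); T=np.eye(4); T[:3,:3]=Ro.from_rotvec(st["orientation"]).as_matrix(); T[:3,3]=st["tcp_pos"]
    M=np.linalg.inv(T@c["hand_eye"]); return c["K"],M[:3,:3],M[:3,3]
def ray(C,p):
    K,R,t=C; d=R.T@np.linalg.solve(K,[p[0],p[1],1.]); return -R.T@t,d
def plane(C,p,z):
    o,d=ray(C,p); return o+d*(z-o[2])/d[2]
def proj(C,X):
    K,R,t=C; q=K@(R@np.array(X,float)+t); return q[:2]/q[2]
def tri(C1,p1,C2,p2):
    o1,d1=ray(C1,p1);o2,d2=ray(C2,p2)
    s=np.linalg.lstsq(np.c_[d1,-d2],o2-o1,rcond=None)[0]
    a,b=o1+s[0]*d1,o2+s[1]*d2; return (a+b)/2,np.linalg.norm(a-b)
def blobs(im,lo,hi,box=None,amin=12):
    h=cv2.cvtColor(im,cv2.COLOR_RGB2HSV); m=cv2.inRange(h,np.array(lo),np.array(hi))
    if box: k=np.zeros_like(m); x0,y0,x1,y1=box; k[y0:y1,x0:x1]=1; m=m*k
    n,_,s,c=cv2.connectedComponentsWithStats(m)
    return m,[(tuple(c[i].round(1)),int(s[i,4])) for i in range(1,n) if s[i,4]>=amin]
def load(f): return cv2.imread(f)[:,:,::-1].copy()
E
python3 - <<'E'
from h import *
T=load("pics/top0.png");S=load("pics/side0.png");CT,CS=cam("top"),cam("side")
R=((0,170,90),(6,255,255))
for nm,(lo,hi) in dict(red=R,yel=((22,130,90),(33,255,255)),org=((7,190,130),(17,255,255)),blue=((105,140,60),(125,255,255)),green=((45,120,50),(80,255,255))).items():
    print(nm,"T",blobs(T,lo,hi,(180,105,420,240),4)[1],"S",blobs(S,lo,hi,(225,170,360,380),4)[1])
for nm,lo,hi,box,z in(("mat",(0,0,0),(180,255,38),(285,165,328,268),.003),):
    m,_=blobs(T,lo,hi,box); m=cv2.morphologyEx(m,cv2.MORPH_OPEN,np.ones((5,5)));cs=max(cv2.findContours(m,0,2)[0],key=cv2.contourArea)
    b=cv2.boxPoints(cv2.minAreaRect(cs)); print(nm,[plane(CT,p,z).round(3)[:2] for p in b],plane(CT,b.mean(0),z))
def crop(I,x0,y0,x1,y1,s): return cv2.resize(I[y0:y1,x0:x1],None,fx=s,fy=s,interpolation=cv2.INTER_CUBIC)
a=np.vstack([np.hstack([crop(T,275,105,345,180,5),crop(S,225,172,295,272,3.75)[:375,:]]) if 0 else np.hstack([crop(T,275,105,345,180,4),cv2.resize(S[172:272,225:320],(400,300),interpolation=2)]),cv2.resize(T[160:235,185:415],(680,222),interpolation=2)])
cv2.imwrite("pics/c1.png",a[:,:,::-1])
E
```

```text
red T [((np.float64(328.8), np.float64(133.1)), 46), ((np.float64(341.5), np.float64(171.1)), 71), ((np.float64(223.3), np.float64(190.3)), 29), ((np.float64(225.4), np.float64(216.3)), 29)] S [((np.float64(260.7), np.float64(183.0)), 60), ((np.float64(296.4), np.float64(221.7)), 76), ((np.float64(289.8), np.float64(326.5)), 61), ((np.float64(324.4), np.float64(328.9)), 62)]
yel T [((np.float64(355.8), np.float64(170.3)), 95), ((np.float64(254.6), np.float64(187.0)), 40), ((np.float64(257.0), np.float64(212.7)), 42)] S [((np.float64(299.1), np.float64(209.4)), 89), ((np.float64(263.2), np.float64(210.0)), 13), ((np.float64(294.4), np.float64(292.4)), 63), ((np.float64(326.9), np.float64(294.5)), 67)]
org T [] S [((np.float64(306.6), np.float64(317.1)), 592)]
blue T [((np.float64(316.2), np.float64(127.8)), 67), ((np.float64(386.1), np.float64(169.1)), 74), ((np.float64(207.9), np.float64(191.8)), 38), ((np.float64(210.0), np.float64(217.8)), 41)] S [((np.float64(304.1), np.float64(188.6)), 42), ((np.float64(244.3), np.float64(218.8)), 44), ((np.float64(286.9), np.float64(344.5)), 55), ((np.float64(322.4), np.float64(346.6)), 59)]
green T [((np.float64(370.9), np.float64(169.8)), 49)] S [((np.float64(300.7), np.float64(199.7)), 31)]
mat [array([0.264, 0.041]), array([0.595, 0.032]), array([ 0.592, -0.062]), array([ 0.261, -0.051])] [ 0.42624163 -0.00994314  0.003     ]
```

View pics/c1.png

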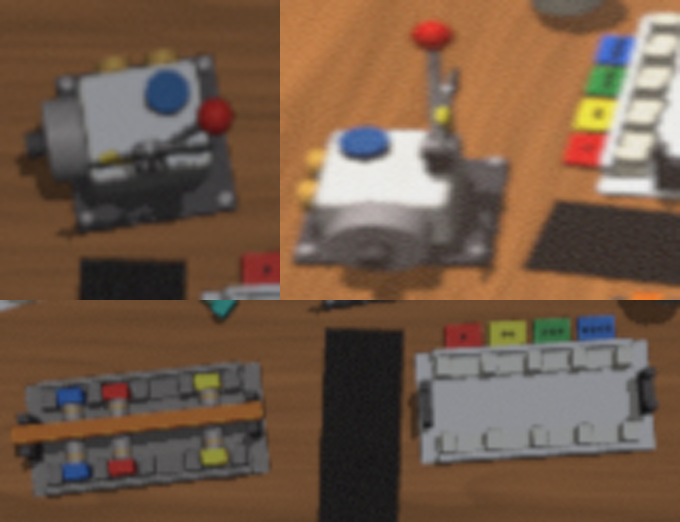

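The crop shows the lever leaning to image right, at the pump's −y. The yellow tab is at the other side, about (302,144) in the top view and (263,210) in the side view. Rack: blue, red, empty, yellow. The bed plates run red to blue from left to right at its far end.

```bash
python3 - <<'E'
from h import *
CT,CS=cam("top"),cam("side")
k,e=tri(CT,(328.8,133.1),CS,(260.7,183.0)); print("knob",k,e)
print("tab",tri(CT,(302,144),CS,(263.2,210)))
P=np.array([plane(CT,p,.014)[:2] for p in((291.75,126.25),(326.25,120.5),(332,154.5),(296.75,158.75))]); print(P,P.mean(0))
d1=P[0]-P[1]+P[3]-P[2]; yaw=np.arctan2(-d1[0],d1[1]); print("yaw pump",yaw, np.arctan2(*(P[0]-P[3]+P[1]-P[2])[::-1]))
print("hinge pix",plane(CT,(312.5,143.75),.1))
th=-np.arccos((k[2]-.1)/.12); sw=np.array([-np.sin(yaw),np.cos(yaw)]); print("th",th,"hinge",k[:2]-.12*np.sin(th)*sw)
for nm,a,b in(("blue",(207.9,191.8),(210,217.8)),("red",(223.3,190.3),(225.4,216.3)),("yel",(254.6,187),(257,212.7))):
    A,B=plane(CT,a,.046)[:2],plane(CT,b,.046)[:2]; d=A-B; print(nm,(A+B)/2,np.linalg.norm(d),np.arctan2(d[1],d[0]))
for p in((341.5,171.1),(355.8,170.3),(370.9,169.8),(386.1,169.1)): print("plate",plane(CT,p,.01)[:2])
E
```

```text
knob [ 0.68194648 -0.08991097  0.20753929] 0.0030815979544349336
tab (array([ 6.50944324e-01, -1.16326392e-04,  1.83893763e-01]), np.float64(0.001284300105111165))
[[ 0.75904932  0.04638934]
 [ 0.78197733 -0.08234492]
 [ 0.65251482 -0.10409468]
 [ 0.63575318  0.02648521]] [ 0.70732366 -0.02839126]
yaw pump 0.15187761285241536 0.16332912380725798
hinge pix [ 0.67249743 -0.03340262  0.1       ]
th -0.45975614438763557 hinge [ 0.67389042 -0.03727637]
blue [0.45975502 0.33745247] 0.09428400294681764 0.11080512988406864
red [0.4653743  0.28259364] 0.09436846932047407 0.10717833998101092
yel [0.47827835 0.17027548] 0.09359011752131888 0.11211124397925673
plate [ 0.5909051  -0.13950611]
plate [ 0.59417991 -0.19259561]
plate [ 0.59634457 -0.24872834]
plate [ 0.59926793 -0.30531811]
```

```bash
cat > plan.py <<'E'
import sys; from h import *
def go(x,y,z,a,st=None):
    st=st or bot.get_state(); p=st["tcp_pos"]; R=Ro.from_rotvec(st["orientation"]).as_matrix()
    a0=np.arctan2(R[1,0],R[0,0]); t=-((a-a0+np.pi)%(2*np.pi)-np.pi)
    d=np.array([x,y,z])-p; c,s=np.cos(a),np.sin(a); v=np.array([d[0]*c+d[1]*s,d[0]*s-d[1]*c,-d[2]])*1000
    print("yaw now %.3f turn %.3f then tx %.1f ty %.1f tz %.1f"%(a0,t,*v),"f",st["wrist_force"].round(1),"w %.3f g %.1f t %.1f"%(st["width"],st["gripper_force"],st["t"]),"p",p.round(4),"q6 %.2f"%st["q"][5])
if __name__=="__main__": go(*map(float,sys.argv[1:]))
E
python3 plan.py .66 -.088 .31 .157
```

```text
yaw now 0.437 turn 0.280 then tx 486.3 ty -338.3 tz -62.4 f [ 0.8 -0.  -0.8] w 1.000 g 0.0 t 0.1 p [ 0.2326 -0.4982  0.2476] q6 1.57
```

```bash
python3 -m crank '[{"tz":-21,"turn":0.093},{"tz":-21,"turn":0.093},{"tz":-20,"turn":0.094},{"tx":30,"ty":-21},{"tx":30,"ty":-21},{"tx":30,"ty":-21},{"tx":30,"ty":-21},{"tx":30,"ty":-21}]' 1 40 && python3 -m crank '[{"tx":30,"ty":-21},{"tx":30,"ty":-21},{"tx":30,"ty":-21},{"tx":30,"ty":-21},{"tx":30,"ty":-21},{"tx":30,"ty":-21},{"tx":30,"ty":-21},{"tx":30,"ty":-21}]' && python3 -m crank '[{"tx":30,"ty":-21},{"tx":30,"ty":-21},{"tx":30,"ty":-21},{"tx":6,"ty":-2},{},{},{},{}]'
python3 plan.py .66 -.088 .31 .157
python3 - <<'E'
from h import *
st=bot.get_state(); im=viewer.read_camera("wrist"); cv2.imwrite("pics/w1.png",im[:,:,::-1]); C=cam("wrist",st)
m,b=blobs(im,(0,150,60),(8,255,255),None,80); print(b); print(blobs(im,(22,120,80),(34,255,255),None,30)[1])
for p,_ in b: print(plane(C,p,.2075))
E
```

```text
yaw now 0.437 turn 0.280 then tx 486.3 ty -338.3 tz -62.4 f [ 0.8 -0.  -0.8] w 1.000 g 0.0 t 0.1 p [ 0.2326 -0.4982  0.2476] q6 1.57
[]
[]schema error: expected keys tx, ty, tz, turn
```

View pics/w1.png

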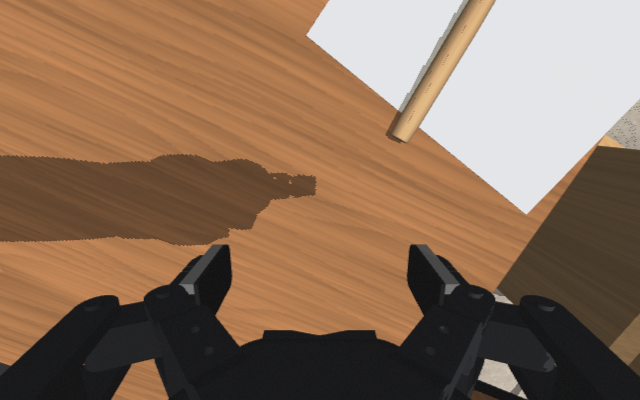

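Refused: every row needs all four keys. The arm hasn't moved, and the wrist view shows only the table and the hammer handle.

```bash
python3 -m crank '[{"tx":0,"ty":0,"tz":-21,"turn":0.093},{"tx":0,"ty":0,"tz":-21,"turn":0.093},{"tx":0,"ty":0,"tz":-20,"turn":0.094},{"tx":30,"ty":-21,"tz":0,"turn":0},{"tx":30,"ty":-21,"tz":0,"turn":0},{"tx":30,"ty":-21,"tz":0,"turn":0},{"tx":30,"ty":-21,"tz":0,"turn":0},{"tx":30,"ty":-21,"tz":0,"turn":0}]' 1 40 && python3 -m crank '[{"tx":30,"ty":-21,"tz":0,"turn":0},{"tx":30,"ty":-21,"tz":0,"turn":0},{"tx":30,"ty":-21,"tz":0,"turn":0},{"tx":30,"ty":-21,"tz":0,"turn":0},{"tx":30,"ty":-21,"tz":0,"turn":0},{"tx":30,"ty":-21,"tz":0,"turn":0},{"tx":30,"ty":-21,"tz":0,"turn":0},{"tx":30,"ty":-21,"tz":0,"turn":0}]' && python3 -m crank '[{"tx":30,"ty":-21,"tz":0,"turn":0},{"tx":30,"ty":-21,"tz":0,"turn":0},{"tx":30,"ty":-21,"tz":0,"turn":0},{"tx":6,"ty":-2,"tz":0,"turn":0},{"tx":0,"ty":0,"tz":0,"turn":0},{"tx":0,"ty":0,"tz":0,"turn":0},{"tx":0,"ty":0,"tz":0,"turn":0}]'
python3 plan.py .66 -.088 .31 .157
python3 - <<'E'
from h import *
st=bot.get_state(); im=viewer.read_camera("wrist"); cv2.imwrite("pics/w2.png",im[:,:,::-1]); C=cam("wrist",st)
m,b=blobs(im,(0,150,60),(8,255,255),None,80); print(b); print(blobs(im,(22,120,80),(34,255,255),None,30)[1])
for p,_ in b: print(plane(C,p,.2075))
E
```

```text
t: 0.82
tcp_pos: [0.3653, -0.3699, 0.3101]
orientation: [-3.132, -0.245, 0.0]
wrist_force: [0.9, -0.2, -0.2]
width: 1.002
gripper_force: 0.0
t: 1.48
tcp_pos: [0.5763, -0.1662, 0.31]
orientation: [-3.132, -0.246, 0.0]
wrist_force: [1.0, -1.0, 0.4]
width: 0.996
gripper_force: 0.0
t: 2.07
tcp_pos: [0.6593, -0.0895, 0.3105]
orientation: [3.132, 0.245, -0.0]
wrist_force: [0.8, 0.2, -0.4]
width: 0.995
gripper_force: 0.0
yaw now 0.156 turn -0.001 then tx 1.0 ty -1.3 tz 0.5 f [ 0.8  0.2 -0.4] w 0.995 g 0.0 t 2.1 p [ 0.6593 -0.0895  0.3105] q6 2.85
[((np.float64(321.4), np.float64(177.4)), 1245), ((np.float64(343.4), np.float64(215.8)), 658), ((np.float64(44.3), np.float64(229.0)), 460), ((np.float64(56.1), np.float64(287.6)), 328)]
[((np.float64(255.6), np.float64(71.3)), 68), ((np.float64(294.0), np.float64(71.5)), 62), ((np.float64(222.1), np.float64(186.1)), 261), ((np.float64(379.7), np.float64(219.4)), 621), ((np.float64(123.3), np.float64(231.5)), 449), ((np.float64(130.7), np.float64(290.0)), 302)]
[ 0.68101349 -0.08825367  0.2075    ]
[ 0.65224891 -0.11109838  0.2075    ]
[0.60222448 0.13161633 0.2075    ]
[0.54739959 0.12629894 0.2075    ]
```

View pics/w2.png

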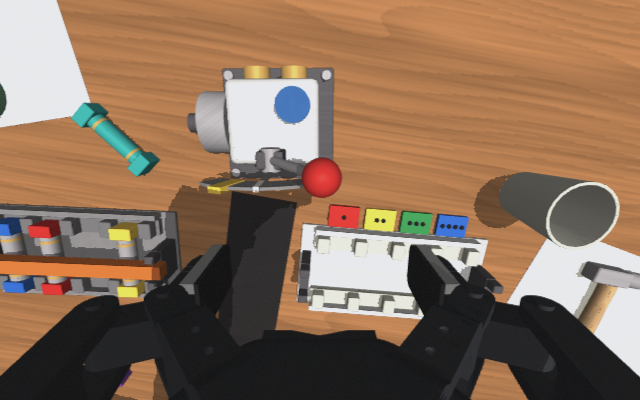

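The wrist view shows the red knob at (321,177), the yellow tab at (222,186), the plates 1 to 4 at (343..452,220), the rack on the left, and both look-alikes away from the rack. The lever leans to −y, so I'll grip the knob along its swing.

```bash
python3 -m crank '[{"tx":7,"ty":1,"tz":0,"turn":0},{"tx":7,"ty":1,"tz":0,"turn":0},{"tx":7.5,"ty":1,"tz":0,"turn":0},{"tx":0,"ty":0,"tz":25,"turn":0},{"tx":0,"ty":0,"tz":26,"turn":0},{"tx":0,"ty":0,"tz":26,"turn":0},{"tx":0,"ty":0,"tz":26,"turn":0},{"tx":0,"ty":0,"tz":0,"turn":0}]' 1 20 && python3 -m crank '[{"tx":0,"ty":0,"tz":0,"turn":0},{"tx":0,"ty":0,"tz":0,"turn":0},{"tx":0,"ty":0,"tz":0,"turn":0},{"tx":0,"ty":0,"tz":0,"turn":0},{"tx":0,"ty":0,"tz":0,"turn":0},{"tx":0,"ty":0,"tz":0,"turn":0}]' 0.45
python3 plan.py .6739 -.037 .22 .157
```

```text
t: 2.78
tcp_pos: [0.679, -0.0892, 0.202]
orientation: [-3.131, -0.243, 0.011]
wrist_force: [-0.7, -0.4, -1.4]
width: 0.996
gripper_force: 0.0
t: 3.28
tcp_pos: [0.6819, -0.0882, 0.2081]
orientation: [3.132, 0.246, 0.002]
wrist_force: [-0.9, 0.1, 0.7]
width: 0.448
gripper_force: 0.0
yaw now 0.157 turn -0.000 then tx 0.1 ty -51.9 tz -11.9 f [-0.9  0.1  0.7] w 0.448 g 0.0 t 3.3 p [ 0.6819 -0.0882  0.2081] q6 2.86
```

```bash
Z='{"tx":0,"ty":0,"tz":0,"turn":0}'; python3 -m crank '[{"tx":0,"ty":0,"tz":0,"turn":0},{"tx":0,"ty":0,"tz":0,"turn":0},{"tx":0,"ty":0,"tz":0,"turn":0},{"tx":0,"ty":0,"tz":0,"turn":0}]' 0 20 && python3 -m crank '[{"tx":0,"ty":-8.5,"tz":-3.7,"turn":0},{"tx":0,"ty":-9,"tz":-3,"turn":0},{"tx":0,"ty":-9,"tz":-2.5,"turn":0},{"tx":0,"ty":-8.3,"tz":-1.5,"turn":0},{"tx":0,"ty":-9,"tz":-1,"turn":0},{"tx":0,"ty":-8.2,"tz":-0.3,"turn":0},{"tx":0,"ty":0,"tz":0,"turn":0},{"tx":0,"ty":0,"tz":0,"turn":0}]'
python3 plan.py .6739 -.037 .22 .157
python3 - <<'E'
from h import *
T=viewer.read_camera("top");S=viewer.read_camera("side"); cv2.imwrite("pics/t3.png",T[:,:,::-1]);cv2.imwrite("pics/s3.png",S[:,:,::-1])
W=viewer.read_camera("wrist")
a=np.vstack([np.hstack([cv2.resize(T[110:170,280:340],(300,300),interpolation=2),cv2.resize(S[165:265,225:325],(300,300),interpolation=2)]),cv2.resize(W[60:260,140:440],(600,300))[:, :]])
cv2.imwrite("pics/c3.png",a[:,:,::-1])
E
```

```text
t: 3.62
tcp_pos: [0.6818, -0.0882, 0.2078]
orientation: [3.132, 0.246, 0.001]
wrist_force: [0.3, -0.1, 3.5]
width: 0.359
gripper_force: 19.6
t: 4.28
tcp_pos: [0.6737, -0.0367, 0.2208]
orientation: [3.131, 0.247, 0.003]
wrist_force: [-0.5, -0.0, 8.6]
width: 0.356
gripper_force: 20.6
yaw now 0.157 turn 0.000 then tx 0.1 ty 0.4 tz 0.8 f [-0.5 -0.   8.6] w 0.356 g 20.6 t 4.3 p [ 0.6737 -0.0367  0.2208] q6 2.93
```

View pics/c3.png

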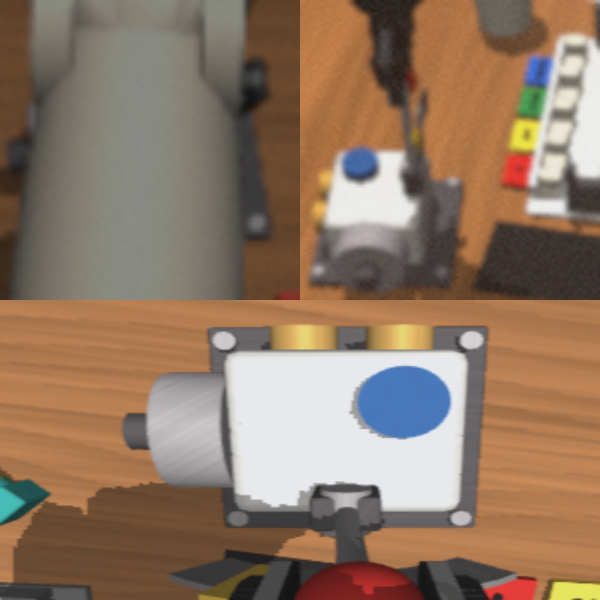

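The wrist crop shows the knob gripped, with the rod running to the hinge fork at about (312.5,192) wrist px. I'll check the hinge position by ray.

```bash
python3 - <<'E'
from h import *
C=cam("wrist")
# bolts of foot (crop px -> wrist px)
f=lambda x,y:(140+x/2,60+(y-300)/1.5)
P=np.array([plane(C,f(*p),.012)[:2] for p in((224,341),(471,341),(460,518),(238,518))]);print(P,P.mean(0))
d=P[0]-P[1]+P[3]-P[2]; print(np.arctan2(-d[0],d[1]),np.arctan2(*(P[0]-P[3]+P[1]-P[2])[::-1]))
d/=np.linalg.norm(d)
for x in (346,): print(plane(C,f(x,500),.10),plane(C,f(x,492),.115))
print(np.arctan2(d[1],d[0])-np.pi/2)
E
python3 -m crank '[{"tx":0,"ty":0,"tz":0,"turn":0},{"tx":0,"ty":0,"tz":0,"turn":0},{"tx":0,"ty":0,"tz":0,"turn":0},{"tx":0,"ty":0,"tz":-20,"turn":0},{"tx":0,"ty":0,"tz":-30,"turn":0},{"tx":0,"ty":0,"tz":-35,"turn":0},{"tx":0,"ty":0,"tz":0,"turn":0}]' 0.7
python3 - <<'E'
from h import *
C=cam("wrist"); im=viewer.read_camera("wrist"); cv2.imwrite("pics/w4.png",im[:,:,::-1])
b=blobs(im,(0,150,60),(8,255,255),None,150)[1]; print(b); print([plane(C,p,.22) for p,_ in b])
print(blobs(im,(22,120,80),(34,255,255),None,30)[1])
cv2.imwrite("pics/c4.png",cv2.resize(im[100:300,200:440],(720,600),interpolation=2)[:,:,::-1])
E
```

```text
[[ 0.75975491  0.0486883 ]
 [ 0.78043624 -0.08131517]
 [ 0.6507776  -0.10207251]
 [ 0.630189    0.02770296]] [ 0.70528944 -0.0267491 ]
0.1575489387844229 0.1596584251156342
[ 0.67724326 -0.03139771  0.1       ] [ 0.68547736 -0.03041794  0.115     ]
0.1575489387844229
t: 5.02
tcp_pos: [0.6741, -0.0369, 0.3116]
orientation: [3.131, 0.246, 0.014]
wrist_force: [-0.8, 0.5, 0.9]
width: 0.704
gripper_force: 0.0
[((np.float64(318.6), np.float64(211.1)), 1311), ((np.float64(373.8), np.float64(230.5)), 595), ((np.float64(82.0), np.float64(244.9)), 451), ((np.float64(91.2), np.float64(302.7)), 309)]
[array([ 0.67236486, -0.03728611,  0.22      ]), array([ 0.66334715, -0.08277418,  0.22      ]), array([0.61500578, 0.14463132, 0.22      ]), array([0.56247078, 0.13950442, 0.22      ])]
[((np.float64(298.1), np.float64(94.5)), 62), ((np.float64(335.1), np.float64(94.5)), 61), ((np.float64(278.2), np.float64(211.1)), 279), ((np.float64(410.5), np.float64(234.6)), 589), ((np.float64(160.0), np.float64(247.3)), 440)]
```

View pics/c4.png

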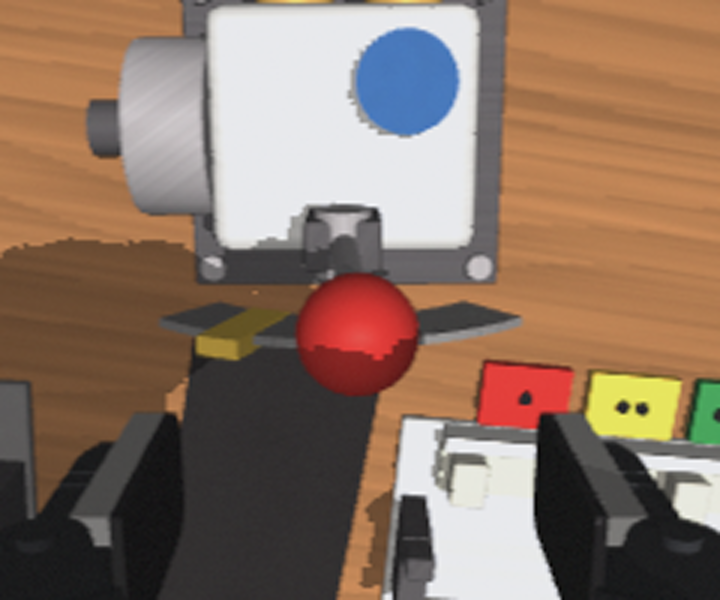

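The crop shows the knob at (318.6,211), while the quadrant's midline and the fork are about 5 mm further to +y. The lever is therefore at about −0.04 rad, so I'll nudge it +5 mm.

```bash
python3 -m crank '[{"tx":0,"ty":0,"tz":30,"turn":0},{"tx":0,"ty":0,"tz":30,"turn":0},{"tx":0,"ty":0,"tz":30,"turn":0},{"tx":0,"ty":0,"tz":0,"turn":0},{"tx":0,"ty":0,"tz":0,"turn":0}]' 0.7 && python3 -m crank '[{"tx":0,"ty":0,"tz":0,"turn":0},{"tx":0,"ty":0,"tz":0,"turn":0},{"tx":0,"ty":0,"tz":0,"turn":0},{"tx":0,"ty":0,"tz":0,"turn":0},{"tx":0,"ty":0,"tz":0,"turn":0},{"tx":0,"ty":-2.5,"tz":0,"turn":0},{"tx":0,"ty":-2.5,"tz":0,"turn":0},{"tx":0,"ty":0,"tz":0,"turn":0}]' 0 20 && python3 -m crank '[{"tx":0,"ty":0,"tz":0,"turn":0},{"tx":0,"ty":0,"tz":0,"turn":0},{"tx":0,"ty":0,"tz":0,"turn":0},{"tx":0,"ty":0,"tz":0,"turn":0},{"tx":0,"ty":0,"tz":-30,"turn":0},{"tx":0,"ty":0,"tz":-40,"turn":0},{"tx":0,"ty":0,"tz":-40,"turn":0},{"tx":0,"ty":0,"tz":0,"turn":0}]' 1 && python3 plan.py .45 .235 .29 1.68
python3 - <<'E'
from h import *
st=bot.get_state();C=cam("wrist",st); im=viewer.read_camera("wrist")
b=blobs(im,(0,150,60),(8,255,255),None,150)[1]; print([plane(C,p,.22) for p,_ in b[:1]])
E
```

```text
t: 5.48
tcp_pos: [0.6723, -0.0368, 0.2121]
orientation: [-3.131, -0.246, 0.008]
wrist_force: [-0.4, -0.2, 1.0]
width: 0.701
gripper_force: 0.0
t: 6.15
tcp_pos: [0.6737, -0.0327, 0.2169]
orientation: [3.129, 0.245, 0.007]
wrist_force: [1.2, -3.4, 7.0]
width: 0.36
gripper_force: 20.3
t: 6.82
tcp_pos: [0.6735, -0.0318, 0.3346]
orientation: [3.13, 0.246, 0.021]
wrist_force: [0.0, -0.1, 1.5]
width: 0.997
gripper_force: 0.0
yaw now 0.157 turn -1.523 then tx 289.6 ty -193.1 tz 44.6 f [ 0.  -0.1  1.5] w 0.997 g 0.0 t 6.8 p [ 0.6735 -0.0318  0.3346] q6 2.94
[array([ 0.67178294, -0.03340274,  0.22      ])]
```

```bash
python3 -m crank '[{"tx":0,"ty":0,"tz":0,"turn":-0.125},{"tx":0,"ty":0,"tz":0,"turn":-0.125},{"tx":0,"ty":0,"tz":0,"turn":-0.125},{"tx":0,"ty":0,"tz":0,"turn":-0.125},{"tx":0,"ty":0,"tz":0,"turn":-0.125},{"tx":0,"ty":0,"tz":0,"turn":-0.125},{"tx":0,"ty":0,"tz":0,"turn":-0.125},{"tx":0,"ty":0,"tz":0,"turn":-0.125}]' && python3 -m crank '[{"tx":0,"ty":0,"tz":0,"turn":-0.125},{"tx":0,"ty":0,"tz":0,"turn":-0.125},{"tx":0,"ty":0,"tz":0,"turn":-0.125},{"tx":0,"ty":0,"tz":0,"turn":-0.125},{"tx":29,"ty":-19,"tz":0,"turn":-0.023},{"tx":29,"ty":-19,"tz":0,"turn":0},{"tx":29,"ty":-19,"tz":0,"turn":0},{"tx":29,"ty":-19,"tz":0,"turn":0}]' && python3 -m crank '[{"tx":29,"ty":-19,"tz":0,"turn":0},{"tx":29,"ty":-19,"tz":8,"turn":0},{"tx":29,"ty":-19,"tz":8,"turn":0},{"tx":29,"ty":-20,"tz":9,"turn":0},{"tx":29,"ty":-20,"tz":10,"turn":0},{"tx":28,"ty":-20,"tz":10,"turn":0},{"tx":0,"ty":0,"tz":0,"turn":0},{"tx":0,"ty":0,"tz":0,"turn":0}]'
python3 plan.py .469 .254 .072 1.68
python3 - <<'E'
from h import *
st=bot.get_state();C=cam("wrist",st); im=viewer.read_camera("wrist"); cv2.imwrite("pics/w5.png",im[:,:,::-1])
m,b=blobs(im,(7,150,110),(19,255,255),None,2000); print(b)
n,l,s,c=cv2.connectedComponentsWithStats(m); i=1+np.argmax(s[1:,4]); cs=max(cv2.findContours((l==i).astype(np.uint8),0,2)[0],key=cv2.contourArea)
bp=cv2.boxPoints(cv2.minAreaRect(cs)); print(bp); Q=np.array([plane(C,p,.072)[:2] for p in bp]); print(Q,Q.mean(0))
E
```

```text
t: 7.53
tcp_pos: [0.6726, -0.0318, 0.323]
orientation: [-2.624, -1.725, 0.002]
wrist_force: [0.3, -0.5, -0.0]
width: 0.998
gripper_force: 0.0
t: 8.2
tcp_pos: [0.5839, 0.0765, 0.3227]
orientation: [-2.097, -2.337, 0.002]
wrist_force: [0.9, -0.1, 0.3]
width: 0.998
gripper_force: 0.0
t: 8.87
tcp_pos: [0.4485, 0.2359, 0.2781]
orientation: [-2.093, -2.342, 0.003]
wrist_force: [0.9, 0.3, -0.5]
width: 1.001
gripper_force: 0.0
yaw now 1.683 turn 0.003 then tx 15.8 ty 22.3 tz 206.1 f [ 0.9  0.3 -0.5] w 1.001 g 0.0 t 8.9 p [0.4485 0.2359 0.2781] q6 1.94
[((np.float64(340.3), np.float64(142.3)), 4808)]
[[324.75418   280.83542  ]
 [333.14505    13.3771105]
 [354.06174    14.033325 ]
 [345.67087   281.49164  ]]
[[0.47061696 0.10471763]
 [0.44364486 0.40256516]
 [0.46438537 0.40432214]
 [0.49701048 0.10681927]] [0.46891441 0.25460605]
```

View pics/w5.png

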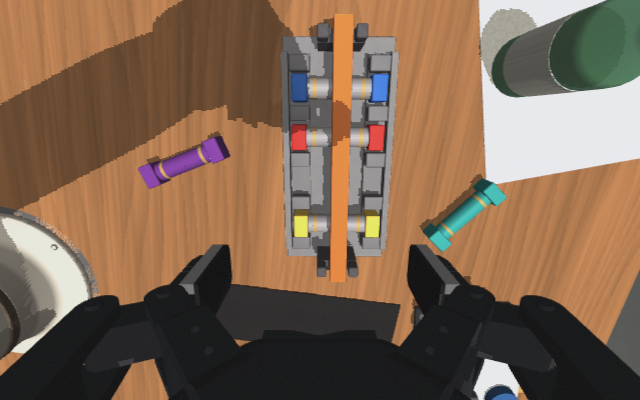

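The wrist view shows the bar from (339,14) to (335,281), centred over the rack. It holds exactly blue, red and yellow, and there is no green. The purple and turquoise pieces lie outside. Descending onto the bar.

```bash
python3 -m crank '[{"tx":8,"ty":11,"tz":0,"turn":0},{"tx":8.4,"ty":11,"tz":20,"turn":0.003},{"tx":0,"ty":0,"tz":35,"turn":0},{"tx":0,"ty":0,"tz":35,"turn":0},{"tx":0,"ty":0,"tz":35,"turn":0},{"tx":0,"ty":0,"tz":35,"turn":0},{"tx":0,"ty":0,"tz":26,"turn":0},{"tx":0,"ty":0,"tz":20,"turn":0}]' 1 && python3 -m crank '[{"tx":0,"ty":0,"tz":0,"turn":0},{"tx":0,"ty":0,"tz":0,"turn":0},{"tx":0,"ty":0,"tz":0,"turn":0}]' && python3 plan.py .469 .2546 .072 1.675
```

```text
t: 9.58
tcp_pos: [0.47, 0.2519, 0.0702]
orientation: [-2.102, -2.333, 0.005]
wrist_force: [0.5, 1.4, 0.8]
width: 1.0
gripper_force: 0.0
t: 9.83
tcp_pos: [0.4712, 0.2533, 0.0748]
orientation: [2.101, 2.334, 0.002]
wrist_force: [0.8, -0.1, 0.6]
width: 1.001
gripper_force: 0.0
yaw now 1.676 turn 0.001 then tx 1.5 ty -2.1 tz 2.8 f [ 0.8 -0.1  0.6] w 1.001 g 0.0 t 9.8 p [0.4712 0.2533 0.0748] q6 1.96
```

```bash
python3 -m crank '[{"tx":1.5,"ty":-2,"tz":2.5,"turn":0},{"tx":0,"ty":0,"tz":0,"turn":0},{"tx":0,"ty":0,"tz":0,"turn":0},{"tx":0,"ty":0,"tz":0,"turn":0},{"tx":0,"ty":0,"tz":0,"turn":0},{"tx":0,"ty":0,"tz":0,"turn":0},{"tx":0,"ty":0,"tz":0,"turn":0},{"tx":0,"ty":0,"tz":0,"turn":0}]' 0 60 && python3 -m crank '[{"tx":0,"ty":0,"tz":0,"turn":0},{"tx":0,"ty":0,"tz":0,"turn":0},{"tx":0,"ty":0,"tz":-10,"turn":0},{"tx":0,"ty":0,"tz":-20,"turn":0},{"tx":0,"ty":0,"tz":-30,"turn":0},{"tx":0,"ty":0,"tz":-35,"turn":0},{"tx":0,"ty":0,"tz":-35,"turn":0},{"tx":0,"ty":0,"tz":0,"turn":0}]' && python3 plan.py .426 -.010 .205 3.115
```

```text
t: 10.5
tcp_pos: [0.4684, 0.2551, 0.0715]
orientation: [2.1, 2.336, 0.002]
wrist_force: [0.0, -1.3, 5.3]
width: 0.217
gripper_force: 59.6
t: 11.17
tcp_pos: [0.4694, 0.2557, 0.2081]
orientation: [2.099, 2.334, 0.013]
wrist_force: [0.4, -0.4, -1.3]
width: 0.219
gripper_force: 59.2
yaw now 1.677 turn -1.438 then tx 36.3 ty -266.7 tz 3.1 f [ 0.4 -0.4 -1.3] w 0.219 g 59.2 t 11.2 p [0.4694 0.2557 0.2081] q6 1.96
```

```bash
python3 -m crank '[{"tx":0,"ty":0,"tz":0,"turn":-0.12},{"tx":0,"ty":0,"tz":0,"turn":-0.12},{"tx":0,"ty":0,"tz":0,"turn":-0.12},{"tx":0,"ty":0,"tz":0,"turn":-0.12},{"tx":0,"ty":0,"tz":0,"turn":-0.12},{"tx":0,"ty":0,"tz":0,"turn":-0.12},{"tx":0,"ty":0,"tz":0,"turn":-0.12},{"tx":0,"ty":0,"tz":0,"turn":-0.12}]' && python3 -m crank '[{"tx":0,"ty":0,"tz":0,"turn":-0.12},{"tx":0,"ty":0,"tz":0,"turn":-0.12},{"tx":0,"ty":0,"tz":0,"turn":-0.12},{"tx":0,"ty":0,"tz":0,"turn":-0.118},{"tx":4,"ty":-20,"tz":0,"turn":0},{"tx":4,"ty":-30,"tz":0,"turn":0},{"tx":4,"ty":-30,"tz":0,"turn":0},{"tx":4,"ty":-30,"tz":0,"turn":0}]' && python3 -m crank '[{"tx":4,"ty":-30,"tz":0,"turn":0},{"tx":4,"ty":-30,"tz":0,"turn":0},{"tx":4,"ty":-30,"tz":0,"turn":0},{"tx":4,"ty":-30,"tz":0,"turn":0},{"tx":4,"ty":-20,"tz":0,"turn":0},{"tx":0,"ty":-16,"tz":0,"turn":0},{"tx":0,"ty":0,"tz":0,"turn":0},{"tx":0,"ty":0,"tz":0,"turn":0}]' && python3 plan.py .426 -.010 .025 3.115
```

```text
t: 11.83
tcp_pos: [0.4676, 0.2547, 0.2003]
orientation: [-0.775, -3.043, 0.001]
wrist_force: [0.1, 0.3, -3.9]
width: 0.22
gripper_force: 59.1
t: 12.5
tcp_pos: [0.4482, 0.1443, 0.2002]
orientation: [-0.04, -3.14, 0.001]
wrist_force: [-0.4, -0.0, -2.2]
width: 0.217
gripper_force: 59.2
t: 13.17
tcp_pos: [0.4245, -0.0107, 0.2006]
orientation: [-0.045, -3.141, -0.0]
wrist_force: [0.0, 0.3, -1.9]
width: 0.22
gripper_force: 59.4
yaw now 3.113 turn -0.002 then tx -1.4 ty 0.7 tz 175.6 f [ 0.   0.3 -1.9] w 0.220 g 59.4 t 13.2 p [ 0.4245 -0.0107  0.2006] q6 0.00
```

```bash
python3 -m crank '[{"tx":0,"ty":0,"tz":35,"turn":0},{"tx":0,"ty":0,"tz":35,"turn":0},{"tx":0,"ty":0,"tz":35,"turn":0},{"tx":0,"ty":0,"tz":30,"turn":0},{"tx":0,"ty":0,"tz":20,"turn":0},{"tx":0,"ty":0,"tz":12,"turn":0},{"tx":0,"ty":0,"tz":6,"turn":0},{"tx":0,"ty":0,"tz":0,"turn":0}]' && python3 -m crank '[{"tx":0,"ty":0,"tz":2,"turn":0},{"tx":0,"ty":0,"tz":2,"turn":0},{"tx":0,"ty":0,"tz":0,"turn":0},{"tx":0,"ty":0,"tz":0,"turn":0}]' && python3 -m crank '[{"tx":0,"ty":0,"tz":0,"turn":0},{"tx":0,"ty":0,"tz":0,"turn":0},{"tx":0,"ty":0,"tz":0,"turn":0},{"tx":0,"ty":0,"tz":0,"turn":0}]' 0.6 && python3 -m crank '[{"tx":0,"ty":0,"tz":-25,"turn":0},{"tx":0,"ty":0,"tz":-35,"turn":0},{"tx":0,"ty":0,"tz":-35,"turn":0},{"tx":0,"ty":0,"tz":-35,"turn":0},{"tx":0,"ty":0,"tz":-35,"turn":0},{"tx":0,"ty":0,"tz":-35,"turn":0},{"tx":0,"ty":0,"tz":0,"turn":0},{"tx":0,"ty":0,"tz":0,"turn":0}]'
python3 plan.py .455 .265 .24 3.247
```

```text
t: 13.83
tcp_pos: [0.4245, -0.0096, 0.0271]
orientation: [-0.041, -3.14, -0.0]
wrist_force: [-0.6, -0.9, -2.8]
width: 0.216
gripper_force: 59.3
t: 14.17
tcp_pos: [0.4254, -0.0101, 0.0245]
orientation: [0.042, 3.14, 0.0]
wrist_force: [1.3, 0.3, -2.3]
width: 0.216
gripper_force: 59.3
t: 14.5
tcp_pos: [0.4251, -0.0101, 0.0241]
orientation: [0.042, 3.141, 0.0]
wrist_force: [0.2, 0.3, -1.1]
width: 0.6
gripper_force: 0.0
t: 15.17
tcp_pos: [0.4258, -0.0101, 0.2259]
orientation: [0.042, 3.137, -0.0]
wrist_force: [-0.3, -0.3, -0.4]
width: 0.603
gripper_force: 0.0
yaw now 3.115 turn -0.132 then tx -58.0 ty 270.5 tz -14.1 f [-0.3 -0.3 -0.4] w 0.603 g 0.0 t 15.2 p [ 0.4258 -0.0101  0.2259] q6 0.00
```

```bash
python3 -m crank '[{"tx":-10,"ty":28,"tz":-2,"turn":-0.066},{"tx":-10,"ty":28,"tz":-2,"turn":-0.066},{"tx":-10,"ty":31,"tz":-2,"turn":0},{"tx":-10,"ty":31,"tz":-2,"turn":0},{"tx":-10,"ty":31,"tz":-2,"turn":0},{"tx":-10,"ty":31,"tz":-2,"turn":0},{"tx":-10,"ty":31,"tz":-2,"turn":0},{"tx":-10,"ty":31,"tz":0,"turn":0}]' && python3 -m crank '[{"tx":-10,"ty":25,"tz":0,"turn":0},{"tx":-10,"ty":5,"tz":0,"turn":0},{"tx":0,"ty":0,"tz":0,"turn":0},{"tx":0,"ty":0,"tz":0,"turn":0}]' && python3 plan.py .465 .282 .24 3.247
python3 - <<'E'
from h import *
st=bot.get_state();C=cam("wrist",st); im=viewer.read_camera("wrist"); cv2.imwrite("pics/w6.png",im[:,:,::-1])
for nm,lo,hi in(("red",(0,150,60),(7,255,255)),("yel",(22,140,80),(33,255,255)),("blue",(105,140,50),(125,255,255)),("green",(45,120,50),(80,255,255))):
    b=blobs(im,lo,hi,(0,0,640,300),100)[1]
    print(nm,[(tuple(map(float,p)),a,plane(C,p,.048)[:2].round(4).tolist()) for p,a in b])
T=viewer.read_camera("top"); S=viewer.read_camera("side"); cv2.imwrite("pics/t6.png",T[:,:,::-1])
CT,CS=cam("top"),cam("side")
for I,C,bx in((T,CT,(285,160,330,270)),(S,CS,(280,235,400,280))):
    m,b=blobs(I,(5,190,100),(16,255,255),bx,30); print(b,[plane(C,p,.02).round(3) for p,_ in b])
E
```

```text
t: 15.83
tcp_pos: [0.4844, 0.2389, 0.2367]
orientation: [0.165, -3.136, 0.001]
wrist_force: [0.5, -1.0, 0.1]
width: 0.6
gripper_force: 0.0
t: 16.17
tcp_pos: [0.501, 0.2691, 0.2361]
orientation: [0.166, -3.135, 0.002]
wrist_force: [-0.2, -0.1, 0.6]
width: 0.601
gripper_force: 0.0
yaw now -3.036 turn 0.000 then tx 34.5 ty 16.6 tz -3.9 f [-0.2 -0.1  0.6] w 0.601 g 0.0 t 16.2 p [0.501  0.2691 0.2361] q6 0.39
red [((335.1, 103.5), 517, [0.419, 0.2763]), ((334.3, 191.2), 432, [0.51, 0.2864]), ((6.4, 210.4), 286, [0.5711, -0.0751])]
yel [((228.0, 105.0), 617, [0.4321, 0.1683]), ((234.7, 191.7), 513, [0.5223, 0.1779])]
blue [((388.6, 104.6), 586, [0.4143, 0.3304]), ((383.6, 191.7), 492, [0.5048, 0.3402])]
green []
[] []
[((np.float64(347.3), np.float64(255.4)), 564)] [array([ 0.398, -0.008,  0.02 ])]
```

View pics/w6.png

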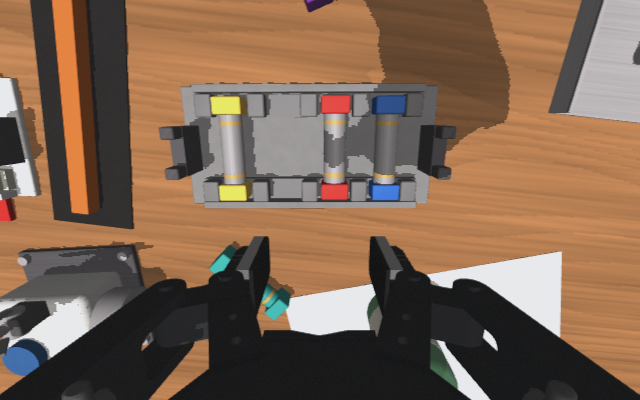

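The wrist view shows the bar on the mat at (75,100), yellow at (231,148), red at (334,147) and blue at (386,148) in the rack. I'm picking the red one.

```bash
python3 -m crank '[{"tx":17,"ty":8,"tz":0,"turn":0},{"tx":17.5,"ty":8.6,"tz":10,"turn":-0.004},{"tx":0,"ty":0,"tz":35,"turn":0},{"tx":0,"ty":0,"tz":35,"turn":0},{"tx":0,"ty":0,"tz":35,"turn":0},{"tx":0,"ty":0,"tz":30,"turn":0},{"tx":0,"ty":0,"tz":0,"turn":0},{"tx":0,"ty":0,"tz":0,"turn":0}]' 0.5 && python3 plan.py .465 .282 .031 3.252
```

```text
t: 16.98
tcp_pos: [0.4645, 0.281, 0.0925]
orientation: [0.17, -3.135, 0.002]
wrist_force: [-0.3, -0.3, 0.3]
width: 0.502
gripper_force: 0.0
yaw now -3.033 turn -0.002 then tx -0.6 ty 1.0 tz 61.5 f [-0.3 -0.3  0.3] w 0.502 g 0.0 t 17.0 p [0.4645 0.281  0.0925] q6 0.44
```

```bash
python3 -m crank '[{"tx":0,"ty":0.5,"tz":25,"turn":0},{"tx":0,"ty":0,"tz":25,"turn":0},{"tx":0,"ty":0,"tz":11,"turn":0},{"tx":0,"ty":0,"tz":0,"turn":0},{"tx":0,"ty":0,"tz":0,"turn":0}]' && python3 -m crank '[{"tx":0,"ty":0,"tz":0,"turn":0},{"tx":0,"ty":0,"tz":0,"turn":0},{"tx":0,"ty":0,"tz":0,"turn":0},{"tx":0,"ty":0,"tz":0,"turn":0},{"tx":0,"ty":0,"tz":0,"turn":0},{"tx":0,"ty":0,"tz":0,"turn":0},{"tx":0,"ty":0,"tz":0,"turn":0},{"tx":0,"ty":0,"tz":0,"turn":0}]' 0 60 && python3 -m crank '[{"tx":0,"ty":0,"tz":-10,"turn":0},{"tx":0,"ty":0,"tz":-25,"turn":0},{"tx":0,"ty":0,"tz":-35,"turn":0},{"tx":0,"ty":0,"tz":-35,"turn":0},{"tx":0,"ty":0,"tz":-35,"turn":0},{"tx":0,"ty":0,"tz":-30,"turn":0},{"tx":0,"ty":0,"tz":0,"turn":0},{"tx":0,"ty":0,"tz":0,"turn":0}]' && python3 plan.py .54 -.21 .20 3.19
```

```text
t: 17.4
tcp_pos: [0.4659, 0.2828, 0.0336]
orientation: [-0.171, 3.136, 0.001]
wrist_force: [-0.4, -0.0, 0.5]
width: 0.504
gripper_force: 0.0
t: 18.07
tcp_pos: [0.4664, 0.2831, 0.0342]
orientation: [-0.171, 3.134, 0.002]
wrist_force: [-1.5, -2.0, 6.5]
width: 0.261
gripper_force: 58.4
t: 18.73
tcp_pos: [0.466, 0.2831, 0.2046]
orientation: [-0.171, 3.133, 0.003]
wrist_force: [-0.1, -0.2, -2.9]
width: 0.26
gripper_force: 59.1
yaw now -3.032 turn 0.061 then tx -50.0 ty -496.1 tz 4.6 f [-0.1 -0.2 -2.9] w 0.260 g 59.1 t 18.7 p [0.466  0.2831 0.2046] q6 0.44
```

```bash
python3 -m crank '[{"tx":0,"ty":-15,"tz":-4,"turn":0.02},{"tx":0,"ty":-30,"tz":-4,"turn":0.02},{"tx":0,"ty":-35,"tz":-4,"turn":0.021},{"tx":0,"ty":-36,"tz":-4,"turn":0},{"tx":0,"ty":-36,"tz":-4,"turn":0},{"tx":0,"ty":-36,"tz":-4,"turn":0},{"tx":0,"ty":-36,"tz":-4,"turn":0},{"tx":0,"ty":-36,"tz":-4,"turn":0}]' && python3 -m crank '[{"tx":-6,"ty":-36,"tz":0,"turn":0},{"tx":-6,"ty":-36,"tz":0,"turn":0},{"tx":-7,"ty":-36,"tz":0,"turn":0},{"tx":-7,"ty":-36,"tz":0,"turn":0},{"tx":-8,"ty":-36,"tz":0,"turn":0},{"tx":-8,"ty":-36,"tz":0,"turn":0},{"tx":-8,"ty":-20,"tz":0,"turn":0},{"tx":0,"ty":0,"tz":0,"turn":0}]' && python3 -m crank '[{"tx":0,"ty":0,"tz":0,"turn":0},{"tx":0,"ty":0,"tz":0,"turn":0},{"tx":0,"ty":0,"tz":0,"turn":0}]'
python3 plan.py .54 -.21 .20 3.19
python3 - <<'E'
from h import *
st=bot.get_state();C=cam("wrist",st); im=viewer.read_camera("wrist"); cv2.imwrite("pics/w7.png",im[:,:,::-1])
for nm,lo,hi in(("red",(0,150,60),(7,255,255)),("yel",(22,140,80),(33,255,255)),("blue",(105,140,50),(125,255,255)),("green",(45,120,50),(80,255,255)),("dark",(0,0,0),(180,255,60))):
    b=blobs(im,lo,hi,(0,0,640,300),150)[1]
    print(nm,[(tuple(map(float,p)),a,plane(C,p,.01 if nm!="dark" else .07)[:2].round(4).tolist()) for p,a in b])
E
```

```text
t: 19.4
tcp_pos: [0.4798, 0.0215, 0.2327]
orientation: [0.076, -3.139, -0.0]
wrist_force: [0.3, 0.3, -2.5]
width: 0.258
gripper_force: 59.2
t: 20.07
tcp_pos: [0.5422, -0.2138, 0.2311]
orientation: [0.07, -3.138, -0.001]
wrist_force: [0.9, -0.2, -2.1]
width: 0.258
gripper_force: 59.3
t: 20.32
tcp_pos: [0.5417, -0.2093, 0.2334]
orientation: [0.077, -3.14, -0.001]
wrist_force: [-0.4, 0.1, -2.3]
width: 0.264
gripper_force: 59.3
yaw now -3.093 turn 0.001 then tx 1.7 ty -0.6 tz 33.4 f [-0.4  0.1 -2.3] w 0.264 g 59.3 t 20.3 p [ 0.5417 -0.2093  0.2334] q6 -0.42
red [((319.1, 166.7), 3704, [0.5315, -0.2099]), ((373.1, 215.0), 759, [0.5887, -0.1397])]
yel []
blue [((240.0, 216.8), 643, [0.5993, -0.3054])]
green [((279.0, 216.8), 447, [0.5969, -0.2567])]
dark [((486.2, 111.7), 14022, [0.462, -0.056]), ((624.3, 96.7), 152, [0.4423, 0.0695]), ((617.1, 149.9), 2440, [0.491, 0.0783]), ((182.2, 147.9), 1035, [0.5101, -0.3441]), ((247.1, 282.6), 3355, [0.6543, -0.2833]), ((391.7, 282.7), 3374, [0.6465, -0.124]), ((461.5, 250.0), 445, [0.6037, -0.0541])]
```

View pics/w7.png

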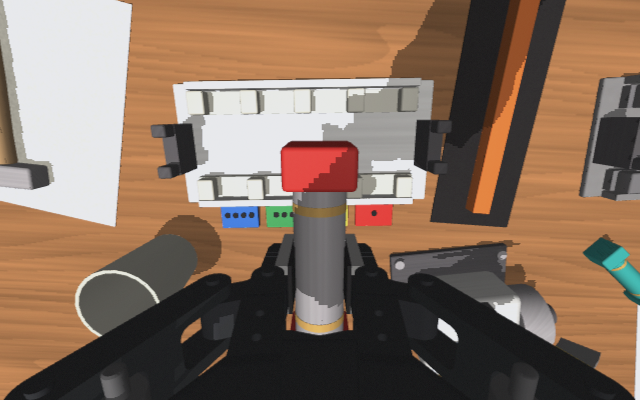

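Bay 1, with the red plate, is at (373,215). The held red cartridge is in view, and one enlarged crop should give the bed geometry.

```bash
python3 - <<'E'
import cv2
im=cv2.imread("pics/w7.png"); cv2.imwrite("pics/c7.png",cv2.resize(im[70:235,145:460],(787,412),interpolation=cv2.INTER_CUBIC))
E
```

```text
(no output)
```

View pics/c7.png

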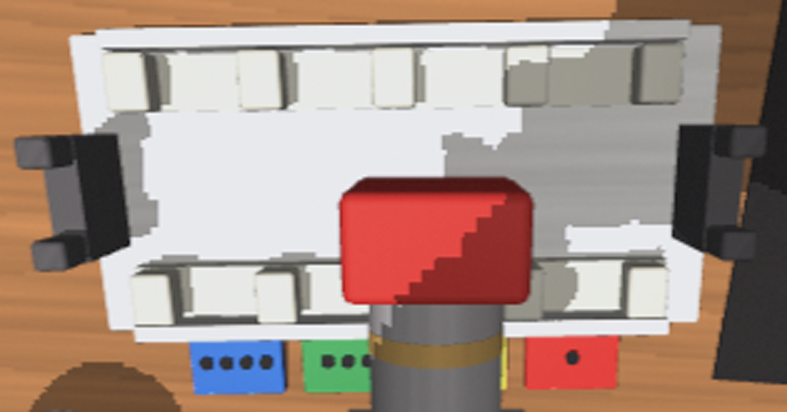

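The crop gives five block pairs and two brackets, enough for a rigid 2-D fit.

```bash
cat > bed.py <<'E'
from h import *
from scipy.optimize import least_squares
st={"orientation":np.array([0.077,-3.14,-0.001]),"tcp_pos":np.array([.5417,-.2093,.2334])}
C=cam("wrist",st); f=lambda x,y:(145+x/2.498,70+y/2.497)
D=[((648,291),47,112,.036),((153,297),47,-112,.036),((277,296),47,-56,.036),((124,82),-47,-112,.036),((260,80),-47,-56,.036),((394,77),-47,0,.036),((527,75),-47,56,.036),((662,73),-47,112,.036),((41,205),0,-136,.072),((744,192),0,136,.072)]
W=np.array([plane(C,f(*d[0]),d[3])[:2] for d in D]); L=np.array([[d[1],d[2]] for d in D])/1000
def res(p): c,s=np.cos(p[2]),np.sin(p[2]); return (L@np.array([[c,s],[-s,c]])+p[:2]-W)
r=least_squares(lambda p:res(p).ravel(),[.5,-.22,.05]); print("bed",r.x); print((res(r.x)*1000).round(1).tolist())
c,s=np.cos(r.x[2]),np.sin(r.x[2])
for i,y in enumerate((84,28,-28,-84)): print("bay",i+1,r.x[:2]+np.array([-s*y,c*y])/1000)
E
python3 bed.py
```

```text
bed [ 0.50583298 -0.2276532   0.06622288]
[[0.3, 0.4], [1.2, -0.6], [0.8, -0.6], [-0.5, 0.5], [-0.6, -0.3], [-0.3, -0.2], [-0.5, 0.3], [-0.6, 0.1], [-0.1, 0.1], [0.4, 0.3]]
bay 1 [ 0.50027433 -0.14383732]
bay 2 [ 0.5039801  -0.19971457]
bay 3 [ 0.50768587 -0.25559183]
bay 4 [ 0.51139164 -0.31146908]
```

```bash
python3 plan.py .5015 -.1438 .10 3.208
```

```text
yaw now -3.092 turn -0.017 then tx 35.8 ty 68.0 tz 133.7 f [ 0.4  0.3 -1.4] w 0.261 g 59.3 t 20.4 p [ 0.5418 -0.2092  0.2337] q6 -0.42
```

```bash
python3 -m crank '[{"tx":12,"ty":23,"tz":0,"turn":-0.017},{"tx":12,"ty":23,"tz":10,"turn":0},{"tx":12,"ty":22,"tz":20,"turn":0},{"tx":0,"ty":0,"tz":35,"turn":0},{"tx":0,"ty":0,"tz":35,"turn":0},{"tx":0,"ty":0,"tz":30,"turn":0},{"tx":0,"ty":0,"tz":0,"turn":0},{"tx":0,"ty":0,"tz":0,"turn":0}]' && python3 -m crank '[{"tx":0,"ty":0,"tz":0,"turn":0},{"tx":0,"ty":0,"tz":0,"turn":0}]' && python3 plan.py .5015 -.1438 .0345 3.208
```

```text
t: 21.03
tcp_pos: [0.5011, -0.1436, 0.1035]
orientation: [0.104, -3.138, -0.001]
wrist_force: [-0.3, 0.1, -1.7]
width: 0.257
gripper_force: 59.4
t: 21.2
tcp_pos: [0.5032, -0.1447, 0.1065]
orientation: [-0.103, 3.136, -0.002]
wrist_force: [-0.1, 0.4, -2.4]
width: 0.261
gripper_force: 59.4
yaw now -3.076 turn -0.001 then tx 1.7 ty 1.0 tz 72.0 f [-0.1  0.4 -2.4] w 0.261 g 59.4 t 21.2 p [ 0.5032 -0.1447  0.1065] q6 -0.35
```

```bash
python3 -m crank '[{"tx":1,"ty":0.5,"tz":20,"turn":0},{"tx":0,"ty":0,"tz":20,"turn":0},{"tx":0,"ty":0,"tz":15,"turn":0},{"tx":0,"ty":0,"tz":10,"turn":0},{"tx":0,"ty":0,"tz":4,"turn":0},{"tx":0,"ty":0,"tz":2,"turn":0},{"tx":0,"ty":0,"tz":0,"turn":0},{"tx":0,"ty":0,"tz":0,"turn":0}]' && python3 plan.py .5015 -.1438 .0345 3.208
```

```text
t: 21.87
tcp_pos: [0.5019, -0.1444, 0.0343]
orientation: [-0.102, 3.138, -0.001]
wrist_force: [-1.6, 0.7, 3.0]
width: 0.263
gripper_force: 59.9
yaw now -3.076 turn -0.001 then tx 0.4 ty 0.6 tz -0.2 f [-1.6  0.7  3. ] w 0.263 g 59.9 t 21.9 p [ 0.5019 -0.1444  0.0343] q6 -0.35
```

```bash
python3 -m crank '[{"tx":0,"ty":0,"tz":0,"turn":0},{"tx":0,"ty":0,"tz":0,"turn":0},{"tx":0,"ty":0,"tz":0,"turn":0},{"tx":0,"ty":0,"tz":-25,"turn":0},{"tx":0,"ty":0,"tz":-35,"turn":0},{"tx":0,"ty":0,"tz":-35,"turn":0},{"tx":0,"ty":0,"tz":-35,"turn":0},{"tx":-15,"ty":0,"tz":-35,"turn":0}]' 0.5 && python3 -m crank '[{"tx":-20,"ty":0,"tz":-35,"turn":0},{"tx":0,"ty":0,"tz":0,"turn":0},{"tx":0,"ty":0,"tz":0,"turn":0}]'
cat > look.py <<'E'
from h import *
import sys
def look(name):
    st=bot.get_state();C=cam("wrist",st); im=viewer.read_camera("wrist"); cv2.imwrite(f"pics/{name}.png",im[:,:,::-1])
    for nm,lo,hi in(("red",(0,150,50),(7,255,255)),("yel",(22,140,60),(33,255,255)),("blue",(105,140,40),(125,255,255))):
        b=blobs(im,lo,hi,(0,0,640,240),150)[1]
        print(nm,[(a,plane(C,p,.046)[:2].round(4).tolist()) for p,a in b])
look(sys.argv[1])
E
python3 look.py w8; python3 plan.py .50 .175 .235 3.252
```

```text
t: 22.53
tcp_pos: [0.5147, -0.143, 0.2004]
orientation: [-0.102, 3.139, -0.0]
wrist_force: [0.3, 0.6, 0.3]
width: 0.499
gripper_force: 0.0
t: 22.78
tcp_pos: [0.5377, -0.1419, 0.2353]
orientation: [-0.103, 3.135, -0.002]
wrist_force: [-0.8, -0.6, -1.8]
width: 0.502
gripper_force: 0.0
red [(518, [0.4547, -0.1478]), (429, [0.5459, -0.1417]), (753, [0.5766, -0.1398])]
yel [(672, [0.4331, 0.1562]), (641, [0.5232, 0.1689]), (706, [0.5804, -0.1895])]
blue [(651, [0.5861, -0.2881])]
yaw now -3.076 turn -0.045 then tx 1.5 ty 318.8 tz -1.7 f [ 0.4  0.5 -0.6] w 0.500 g 0.0 t 22.8 p [ 0.5366 -0.1417  0.2333] q6 -0.32
```

```bash
python3 -m crank '[{"tx":0,"ty":20,"tz":0,"turn":-0.022},{"tx":0,"ty":34,"tz":0,"turn":-0.023},{"tx":0,"ty":36,"tz":0,"turn":0},{"tx":0,"ty":36,"tz":0,"turn":0},{"tx":0,"ty":36,"tz":0,"turn":0},{"tx":0,"ty":36,"tz":0,"turn":0},{"tx":0,"ty":36,"tz":0,"turn":0},{"tx":0,"ty":36,"tz":0,"turn":0}]' && python3 -m crank '[{"tx":0,"ty":32,"tz":0,"turn":0},{"tx":0,"ty":16,"tz":0,"turn":0},{"tx":0,"ty":0,"tz":0,"turn":0},{"tx":0,"ty":0,"tz":0,"turn":0},{"tx":0,"ty":0,"tz":0,"turn":0}]'; python3 look.py w9;  python3 plan.py .4775 .171 .095 3.252
```

```text
t: 23.5
tcp_pos: [0.5065, 0.1281, 0.2314]
orientation: [0.173, -3.135, 0.0]
wrist_force: [0.6, -0.4, 0.8]
width: 0.503
gripper_force: 0.0
t: 23.92
tcp_pos: [0.5022, 0.1737, 0.232]
orientation: [0.173, -3.136, 0.001]
wrist_force: [0.2, -1.4, -0.1]
width: 0.501
gripper_force: 0.0
red [(615, [0.4542, -0.1379]), (621, [0.5454, -0.136]), (800, [0.5732, -0.1037])]
yel [(522, [0.4319, 0.1653]), (452, [0.5237, 0.1751]), (747, [0.5769, -0.1528])]
blue [(656, [0.4143, 0.3284]), (564, [0.5049, 0.3381])]
yaw now -3.032 turn -0.001 then tx 25.1 ty 0.4 tz 137.2 f [ 0.4 -0.8 -0.2] w 0.499 g 0.0 t 24.0 p [0.5024 0.1734 0.2322] q6 0.22
```

```bash
python3 -m crank '[{"tx":12,"ty":0,"tz":0,"turn":0},{"tx":13,"ty":0,"tz":10,"turn":0},{"tx":0,"ty":0,"tz":35,"turn":0},{"tx":0,"ty":0,"tz":35,"turn":0},{"tx":0,"ty":0,"tz":35,"turn":0},{"tx":0,"ty":0,"tz":22,"turn":0},{"tx":0,"ty":0,"tz":0,"turn":0},{"tx":0,"ty":0,"tz":0,"turn":0}]' 0.5 && python3 -m crank '[{"tx":0,"ty":0,"tz":0,"turn":0},{"tx":0,"ty":0,"tz":0,"turn":0}]' && python3 plan.py .4778 .1703 .034 3.252
```

```text
t: 24.63
tcp_pos: [0.4773, 0.1705, 0.0954]
orientation: [0.171, -3.135, 0.001]
wrist_force: [0.9, 0.4, -0.1]
width: 0.501
gripper_force: 0.0
t: 24.8
tcp_pos: [0.479, 0.1717, 0.098]
orientation: [-0.172, 3.134, 0.001]
wrist_force: [-0.6, -0.6, -0.0]
width: 0.501
gripper_force: 0.0
yaw now -3.032 turn -0.001 then tx 1.3 ty -1.3 tz 64.0 f [-0.6 -0.6 -0. ] w 0.501 g 0.0 t 24.8 p [0.479  0.1717 0.098 ] q6 0.23
```

```bash
python3 -m crank '[{"tx":1.3,"ty":-1.3,"tz":25,"turn":0},{"tx":0,"ty":0,"tz":25,"turn":0},{"tx":0,"ty":0,"tz":14,"turn":0},{"tx":0,"ty":0,"tz":0,"turn":0},{"tx":0,"ty":0,"tz":0,"turn":0}]' && python3 -m crank '[{"tx":0,"ty":0,"tz":0,"turn":0},{"tx":0,"ty":0,"tz":0,"turn":0},{"tx":0,"ty":0,"tz":0,"turn":0},{"tx":0,"ty":0,"tz":0,"turn":0},{"tx":0,"ty":0,"tz":0,"turn":0},{"tx":0,"ty":0,"tz":0,"turn":0},{"tx":0,"ty":0,"tz":0,"turn":0},{"tx":0,"ty":0,"tz":0,"turn":0}]' 0 60 && python3 -m crank '[{"tx":0,"ty":0,"tz":-10,"turn":0},{"tx":0,"ty":0,"tz":-25,"turn":0},{"tx":0,"ty":0,"tz":-35,"turn":0},{"tx":0,"ty":0,"tz":-35,"turn":0},{"tx":0,"ty":0,"tz":-35,"turn":0},{"tx":0,"ty":0,"tz":-30,"turn":0},{"tx":0,"ty":0,"tz":0,"turn":0},{"tx":0,"ty":0,"tz":0,"turn":0}]' && python3 plan.py .5045 -.1997 .20 3.208
```

```text
t: 25.22
tcp_pos: [0.4777, 0.1705, 0.0327]
orientation: [-0.173, 3.135, 0.001]
wrist_force: [1.7, -0.2, -1.1]
width: 0.498
gripper_force: 0.0
t: 25.88
tcp_pos: [0.4775, 0.1705, 0.0335]
orientation: [-0.173, 3.134, 0.001]
wrist_force: [0.8, -0.7, 6.0]
width: 0.26
gripper_force: 58.6
t: 26.55
tcp_pos: [0.4772, 0.1705, 0.2039]
orientation: [-0.173, 3.134, 0.002]
wrist_force: [0.5, 0.2, -3.4]
width: 0.258
gripper_force: 59.1
yaw now -3.031 turn 0.044 then tx -2.7 ty -371.2 tz 3.9 f [ 0.5  0.2 -3.4] w 0.258 g 59.1 t 26.6 p [0.4772 0.1705 0.2039] q6 0.23
```

```bash
python3 -m crank '[{"tx":0,"ty":-20,"tz":0,"turn":0.022},{"tx":0,"ty":-30,"tz":0,"turn":0.022},{"tx":0,"ty":-35,"tz":0,"turn":0},{"tx":0,"ty":-35,"tz":0,"turn":0},{"tx":0,"ty":-35,"tz":0,"turn":0},{"tx":0,"ty":-35,"tz":0,"turn":0},{"tx":0,"ty":-35,"tz":0,"turn":0},{"tx":0,"ty":-35,"tz":0,"turn":0}]' && python3 -m crank '[{"tx":0,"ty":-35,"tz":0,"turn":0},{"tx":0,"ty":-35,"tz":0,"turn":0},{"tx":0,"ty":-25,"tz":0,"turn":0},{"tx":0,"ty":-15,"tz":0,"turn":0},{"tx":0,"ty":0,"tz":0,"turn":0},{"tx":0,"ty":0,"tz":0,"turn":0},{"tx":0,"ty":0,"tz":0,"turn":0}]'; python3 plan.py .504 -.1997 .095 3.208
```

```text
t: 27.22
tcp_pos: [0.4943, -0.0906, 0.2002]
orientation: [0.104, -3.137, -0.001]
wrist_force: [1.2, 1.1, -3.1]
width: 0.262
gripper_force: 59.2
t: 27.8
tcp_pos: [0.5021, -0.1982, 0.2007]
orientation: [0.104, -3.138, -0.002]
wrist_force: [1.2, 0.3, -2.4]
width: 0.254
gripper_force: 59.3
yaw now -3.075 turn -0.000 then tx -1.8 ty -1.7 tz 105.7 f [ 1.2  0.3 -2.4] w 0.254 g 59.3 t 27.8 p [ 0.5021 -0.1982  0.2007] q6 -0.44
```

```bash
python3 -m crank '[{"tx":-1.5,"ty":-1.7,"tz":25,"turn":0},{"tx":0,"ty":0,"tz":35,"turn":0},{"tx":0,"ty":0,"tz":30,"turn":0},{"tx":0,"ty":0,"tz":15,"turn":0},{"tx":0,"ty":0,"tz":0,"turn":0},{"tx":0,"ty":0,"tz":0,"turn":0},{"tx":0,"ty":0,"tz":0,"turn":0},{"tx":0,"ty":0,"tz":0,"turn":0}]' && python3 plan.py .504 -.1997 .0345 3.208
```

```text
t: 28.47
tcp_pos: [0.5052, -0.2004, 0.0987]
orientation: [-0.105, 3.137, -0.002]
wrist_force: [-0.4, 0.3, -2.0]
width: 0.256
gripper_force: 59.3
yaw now -3.075 turn 0.000 then tx 1.1 ty 0.7 tz 64.2 f [-0.4  0.3 -2. ] w 0.256 g 59.3 t 28.5 p [ 0.5052 -0.2004  0.0987] q6 -0.44
```

```bash
python3 -m crank '[{"tx":1,"ty":0.5,"tz":20,"turn":0},{"tx":0,"ty":0,"tz":20,"turn":0},{"tx":0,"ty":0,"tz":13,"turn":0},{"tx":0,"ty":0,"tz":7,"turn":0},{"tx":0,"ty":0,"tz":3,"turn":0},{"tx":0,"ty":0,"tz":1.5,"turn":0},{"tx":0,"ty":0,"tz":0,"turn":0},{"tx":0,"ty":0,"tz":0,"turn":0}]' && python3 plan.py .504 -.1997 .0345 3.208
```

```text
t: 29.13
tcp_pos: [0.504, -0.2003, 0.0335]
orientation: [-0.104, 3.138, -0.001]
wrist_force: [-1.1, 0.1, -2.6]
width: 0.26
gripper_force: 59.6
yaw now -3.075 turn -0.000 then tx -0.0 ty 0.6 tz -1.0 f [-1.1  0.1 -2.6] w 0.260 g 59.6 t 29.1 p [ 0.504  -0.2003  0.0335] q6 -0.44
```

Seated in height; release, retreat and look.

```bash
python3 -m crank '[{"tx":0,"ty":0,"tz":0,"turn":0},{"tx":0,"ty":0,"tz":0,"turn":0},{"tx":0,"ty":0,"tz":0,"turn":0},{"tx":0,"ty":0,"tz":-25,"turn":0},{"tx":0,"ty":0,"tz":-35,"turn":0},{"tx":0,"ty":0,"tz":-35,"turn":0},{"tx":0,"ty":0,"tz":-35,"turn":0},{"tx":-15,"ty":0,"tz":-35,"turn":0}]' 0.5 && python3 -m crank '[{"tx":-20,"ty":0,"tz":-35,"turn":0},{"tx":0,"ty":0,"tz":0,"turn":0},{"tx":0,"ty":0,"tz":0,"turn":0}]'
python3 look.py w10; python3 plan.py .49 .335 .235 3.252
```

```text
t: 29.8
tcp_pos: [0.5168, -0.1991, 0.1999]
orientation: [-0.103, 3.14, -0.001]
wrist_force: [0.9, 0.7, 0.2]
width: 0.5
gripper_force: 0.0
t: 30.05
tcp_pos: [0.5399, -0.1979, 0.2348]
orientation: [-0.105, 3.136, -0.003]
wrist_force: [0.4, 0.6, -1.3]
width: 0.501
gripper_force: 0.0
red [(560, [0.4543, -0.149]), (475, [0.5458, -0.1428]), (716, [0.577, -0.1458])]
yel [(509, [0.4586, -0.2033]), (422, [0.5501, -0.1974]), (695, [0.5804, -0.1958])]
blue [(639, [0.5861, -0.2945])]
yaw now -3.075 turn -0.044 then tx -10.3 ty 534.8 tz -2.2 f [-0.1  1.2  0.1] w 0.499 g 0.0 t 30.1 p [ 0.5387 -0.1977  0.2328] q6 -0.42
```

```bash
python3 -m crank '[{"tx":0,"ty":20,"tz":0,"turn":-0.022},{"tx":0,"ty":32,"tz":0,"turn":-0.022},{"tx":0,"ty":36,"tz":0,"turn":0},{"tx":0,"ty":36,"tz":0,"turn":0},{"tx":0,"ty":36,"tz":0,"turn":0},{"tx":0,"ty":36,"tz":0,"turn":0},{"tx":0,"ty":36,"tz":0,"turn":0},{"tx":0,"ty":36,"tz":0,"turn":0}]' && python3 -m crank '[{"tx":-2,"ty":36,"tz":0,"turn":0},{"tx":-2,"ty":36,"tz":0,"turn":0},{"tx":-2,"ty":36,"tz":0,"turn":0},{"tx":-2,"ty":36,"tz":0,"turn":0},{"tx":-2,"ty":36,"tz":0,"turn":0},{"tx":0,"ty":36,"tz":0,"turn":0},{"tx":0,"ty":30,"tz":0,"turn":0},{"tx":0,"ty":20,"tz":0,"turn":0}]' && python3 -m crank '[{"tx":0,"ty":0,"tz":0,"turn":0},{"tx":0,"ty":0,"tz":0,"turn":0},{"tx":0,"ty":0,"tz":0,"turn":0}]' && python3 look.py w11; python3 plan.py .4595 .335 .095 3.252
```

```text
t: 30.77
tcp_pos: [0.5087, 0.0702, 0.2308]
orientation: [0.172, -3.135, 0.0]
wrist_force: [0.4, 0.0, 0.0]
width: 0.5
gripper_force: 0.0
t: 31.43
tcp_pos: [0.4895, 0.3364, 0.2303]
orientation: [0.175, -3.134, 0.002]
wrist_force: [0.9, -0.1, -0.3]
width: 0.499
gripper_force: 0.0
t: 31.68
tcp_pos: [0.4906, 0.3334, 0.2314]
orientation: [0.173, -3.135, 0.002]
wrist_force: [-0.4, 0.2, -0.0]
width: 0.502
gripper_force: 0.0
red []
yel []
blue [(522, [0.4137, 0.3323]), (448, [0.5056, 0.3423])]
yaw now -3.032 turn -0.001 then tx 30.9 ty 5.3 tz 136.8 f [-0.5 -0.1  0.2] w 0.501 g 0.0 t 31.7 p [0.4908 0.3331 0.2318] q6 0.49
```

```bash
python3 -m crank '[{"tx":15,"ty":4,"tz":0,"turn":0},{"tx":15.5,"ty":3.5,"tz":10,"turn":0},{"tx":0,"ty":0,"tz":35,"turn":0},{"tx":0,"ty":0,"tz":35,"turn":0},{"tx":0,"ty":0,"tz":35,"turn":0},{"tx":0,"ty":0,"tz":22,"turn":0},{"tx":0,"ty":0,"tz":0,"turn":0},{"tx":0,"ty":0,"tz":0,"turn":0}]' 0.5 && python3 -m crank '[{"tx":0,"ty":0,"tz":0,"turn":0},{"tx":0,"ty":0,"tz":0,"turn":0}]' && python3 plan.py .4597 .3373 .034 3.252
```

```text
t: 32.4
tcp_pos: [0.4595, 0.3371, 0.095]
orientation: [0.171, -3.135, 0.002]
wrist_force: [0.6, -0.1, 0.8]
width: 0.502
gripper_force: 0.0
t: 32.57
tcp_pos: [0.4609, 0.3387, 0.0977]
orientation: [-0.172, 3.134, 0.003]
wrist_force: [-0.4, -0.1, -0.0]
width: 0.5
gripper_force: 0.0
yaw now -3.032 turn -0.001 then tx 1.3 ty -1.3 tz 63.7 f [-0.4 -0.1 -0. ] w 0.500 g 0.0 t 32.6 p [0.4609 0.3387 0.0977] q6 0.52
```

```bash
python3 -m crank '[{"tx":1.3,"ty":-1.3,"tz":25,"turn":0},{"tx":0,"ty":0,"tz":25,"turn":0},{"tx":0,"ty":0,"tz":13.5,"turn":0},{"tx":0,"ty":0,"tz":0,"turn":0},{"tx":0,"ty":0,"tz":0,"turn":0}]' && python3 -m crank '[{"tx":0,"ty":0,"tz":0,"turn":0},{"tx":0,"ty":0,"tz":0,"turn":0},{"tx":0,"ty":0,"tz":0,"turn":0},{"tx":0,"ty":0,"tz":0,"turn":0},{"tx":0,"ty":0,"tz":0,"turn":0},{"tx":0,"ty":0,"tz":0,"turn":0},{"tx":0,"ty":0,"tz":0,"turn":0},{"tx":0,"ty":0,"tz":0,"turn":0}]' 0 60 && python3 -m crank '[{"tx":0,"ty":0,"tz":-10,"turn":0},{"tx":0,"ty":0,"tz":-25,"turn":0},{"tx":0,"ty":0,"tz":-35,"turn":0},{"tx":0,"ty":0,"tz":-35,"turn":0},{"tx":0,"ty":0,"tz":-35,"turn":0},{"tx":0,"ty":0,"tz":-30,"turn":0},{"tx":0,"ty":0,"tz":0,"turn":0},{"tx":0,"ty":0,"tz":0,"turn":0}]' && python3 plan.py .5114 -.3115 .20 3.208
```

```text
t: 32.98
tcp_pos: [0.4598, 0.3372, 0.0326]
orientation: [-0.172, 3.135, 0.001]
wrist_force: [1.8, 0.5, -0.3]
width: 0.499
gripper_force: 0.0
t: 33.65
tcp_pos: [0.4594, 0.3375, 0.0336]
orientation: [-0.173, 3.135, 0.002]
wrist_force: [1.1, -1.3, 5.9]
width: 0.261
gripper_force: 58.7
t: 34.32
tcp_pos: [0.459, 0.3375, 0.204]
orientation: [-0.173, 3.134, 0.003]
wrist_force: [0.8, 0.4, -4.1]
width: 0.259
gripper_force: 59.3
yaw now -3.031 turn 0.044 then tx -9.2 ty -651.0 tz 4.0 f [ 0.8  0.4 -4.1] w 0.259 g 59.3 t 34.3 p [0.459  0.3375 0.204 ] q6 0.52
```

```bash
python3 -m crank '[{"tx":0,"ty":-20,"tz":0,"turn":0.022},{"tx":0,"ty":-30,"tz":0,"turn":0.022},{"tx":0,"ty":-35,"tz":0,"turn":0},{"tx":0,"ty":-35,"tz":0,"turn":0},{"tx":0,"ty":-35,"tz":0,"turn":0},{"tx":0,"ty":-35,"tz":0,"turn":0},{"tx":0,"ty":-35,"tz":0,"turn":0},{"tx":0,"ty":-35,"tz":0,"turn":0}]' && python3 -m crank '[{"tx":-1,"ty":-35,"tz":0,"turn":0},{"tx":-1,"ty":-35,"tz":0,"turn":0},{"tx":-1,"ty":-35,"tz":0,"turn":0},{"tx":-1,"ty":-35,"tz":0,"turn":0},{"tx":-1,"ty":-35,"tz":0,"turn":0},{"tx":-1,"ty":-35,"tz":0,"turn":0},{"tx":-1,"ty":-35,"tz":0,"turn":0},{"tx":-1,"ty":-35,"tz":0,"turn":0}]' && python3 -m crank '[{"tx":0,"ty":-35,"tz":0,"turn":0},{"tx":0,"ty":-35,"tz":0,"turn":0},{"tx":0,"ty":-25,"tz":0,"turn":0},{"tx":0,"ty":-15,"tz":0,"turn":0},{"tx":0,"ty":0,"tz":0,"turn":0},{"tx":0,"ty":0,"tz":0,"turn":0},{"tx":0,"ty":0,"tz":0,"turn":0},{"tx":0,"ty":0,"tz":0,"turn":0}]'; python3 plan.py .5112 -.3115 .095 3.208; python3 look.py w12
```

```text
t: 34.98
tcp_pos: [0.4763, 0.0761, 0.2001]
orientation: [0.104, -3.137, 0.0]
wrist_force: [1.3, -0.0, -2.8]
width: 0.261
gripper_force: 59.3
t: 35.65
tcp_pos: [0.5029, -0.2025, 0.2]
orientation: [0.104, -3.137, -0.002]
wrist_force: [0.8, 0.2, -1.9]
width: 0.261
gripper_force: 59.3
t: 36.32
tcp_pos: [0.5112, -0.3096, 0.2016]
orientation: [0.106, -3.139, -0.001]
wrist_force: [-0.6, -0.2, -2.6]
width: 0.258
gripper_force: 59.4
yaw now -3.074 turn 0.001 then tx 0.1 ty -1.9 tz 106.6 f [-0.6 -0.2 -2.6] w 0.258 g 59.4 t 36.3 p [ 0.5112 -0.3096  0.2016] q6 -0.61
red [(770, [0.4541, -0.1518]), (615, [0.5445, -0.1466])]
yel [(741, [0.4583, -0.2068]), (567, [0.5483, -0.2014])]
blue [(3774, [0.4946, -0.3107])]
```

```bash
python3 -m crank '[{"tx":0,"ty":-1.5,"tz":25,"turn":0},{"tx":0,"ty":0,"tz":35,"turn":0},{"tx":0,"ty":0,"tz":30,"turn":0},{"tx":0,"ty":0,"tz":15,"turn":0},{"tx":0,"ty":0,"tz":0,"turn":0},{"tx":0,"ty":0,"tz":0,"turn":0},{"tx":0,"ty":0,"tz":0,"turn":0},{"tx":0,"ty":0,"tz":0,"turn":0}]' && python3 plan.py .5112 -.3115 .0345 3.208
```

```text
t: 37.03
tcp_pos: [0.5122, -0.3126, 0.099]
orientation: [-0.105, 3.137, -0.003]
wrist_force: [0.2, 0.5, -2.4]
width: 0.255
gripper_force: 59.4
yaw now -3.075 turn 0.000 then tx 0.9 ty 1.2 tz 64.5 f [ 0.2  0.5 -2.4] w 0.255 g 59.4 t 37.0 p [ 0.5122 -0.3126  0.099 ] q6 -0.61
```

```bash
python3 -m crank '[{"tx":0.5,"ty":1,"tz":20,"turn":0},{"tx":0,"ty":0,"tz":20,"turn":0},{"tx":0,"ty":0,"tz":13,"turn":0},{"tx":0,"ty":0,"tz":7,"turn":0},{"tx":0,"ty":0,"tz":3,"turn":0},{"tx":0,"ty":0,"tz":1.5,"turn":0},{"tx":0,"ty":0,"tz":0,"turn":0},{"tx":0,"ty":0,"tz":0,"turn":0}]' && python3 plan.py .5112 -.3115 .0345 3.208 && python3 -m crank '[{"tx":0,"ty":0,"tz":0,"turn":0},{"tx":0,"ty":0,"tz":0,"turn":0},{"tx":0,"ty":0,"tz":0,"turn":0},{"tx":0,"ty":0,"tz":-25,"turn":0},{"tx":0,"ty":0,"tz":-35,"turn":0},{"tx":0,"ty":0,"tz":-35,"turn":0},{"tx":0,"ty":0,"tz":-35,"turn":0},{"tx":-15,"ty":0,"tz":-35,"turn":0}]' 0.5 && python3 -m crank '[{"tx":-20,"ty":0,"tz":-35,"turn":0},{"tx":0,"ty":0,"tz":0,"turn":0},{"tx":0,"ty":0,"tz":0,"turn":0}]'
python3 look.py w13; python3 plan.py .46 -.01 .25 3.115
```

```text
t: 37.7
tcp_pos: [0.5112, -0.3118, 0.0336]
orientation: [-0.104, 3.139, -0.001]
wrist_force: [-1.4, 1.3, 1.9]
width: 0.259
gripper_force: 59.9
yaw now -3.075 turn -0.000 then tx 0.0 ty 0.3 tz -0.9 f [-1.4  1.3  1.9] w 0.259 g 59.9 t 37.7 p [ 0.5112 -0.3118  0.0336] q6 -0.61
t: 38.37
tcp_pos: [0.5243, -0.3106, 0.1999]
orientation: [-0.102, 3.14, -0.001]
wrist_force: [0.8, -0.8, 0.6]
width: 0.502
gripper_force: 0.0
t: 38.62
tcp_pos: [0.5474, -0.3095, 0.2349]
orientation: [-0.105, 3.136, -0.004]
wrist_force: [-0.3, -0.5, -0.1]
width: 0.502
gripper_force: 0.0
red [(660, [0.4544, -0.1514]), (553, [0.5457, -0.1458]), (750, [0.5776, -0.1586])]
yel [(633, [0.4589, -0.2065]), (516, [0.5497, -0.2008]), (691, [0.5811, -0.2078])]
blue [(513, [0.4653, -0.315]), (428, [0.5575, -0.3091]), (634, [0.5869, -0.3071])]
yaw now -3.075 turn 0.093 then tx 94.2 ty 296.8 tz -17.3 f [ 0.3 -0.6 -0.8] w 0.503 g 0.0 t 38.7 p [ 0.5463 -0.3092  0.2327] q6 -0.58
```

```bash
cat > barlook.py <<'E'
from h import *
def ends(im,C,z,lo,hi,box=None):
    m,_=blobs(im,lo,hi,box); n,l,s,c=cv2.connectedComponentsWithStats(m); i=1+np.argmax(s[1:,4])
    cs=max(cv2.findContours((l==i).astype(np.uint8),0,2)[0],key=cv2.contourArea); bp=cv2.boxPoints(cv2.minAreaRect(cs))
    Q=np.array([plane(C,p,z)[:2] for p in bp]); print(s[i,4],bp.round().tolist(),Q.round(4).tolist(),Q.mean(0))
S=viewer.read_camera("side");cv2.imwrite("pics/s14.png",S[:,:,::-1]); ends(S,cam("side"),.018,(5,190,100),(16,255,255),(270,235,410,290))
st=bot.get_state();C=cam("wrist",st);W=viewer.read_camera("wrist");cv2.imwrite("pics/w14.png",W[:,:,::-1]); ends(W,C,.023,(7,170,110),(16,255,255))
E
python3 -m crank '[{"tx":6,"ty":20,"tz":-2,"turn":0.046},{"tx":6,"ty":28,"tz":-2,"turn":0.047},{"tx":9,"ty":30,"tz":-2,"turn":0},{"tx":9,"ty":30,"tz":-2,"turn":0},{"tx":9,"ty":30,"tz":-2,"turn":0},{"tx":9,"ty":30,"tz":-2,"turn":0},{"tx":9,"ty":30,"tz":-2,"turn":0},{"tx":9,"ty":30,"tz":-2,"turn":0}]' && python3 -m crank '[{"tx":9,"ty":30,"tz":-1,"turn":0},{"tx":9,"ty":24,"tz":0,"turn":0},{"tx":9,"ty":14,"tz":0,"turn":0},{"tx":0,"ty":0,"tz":0,"turn":0},{"tx":0,"ty":0,"tz":0,"turn":0},{"tx":0,"ty":0,"tz":0,"turn":0}]';  python3 plan.py .426 -.01 .10 3.115; python3 barlook.py
```

```text
t: 39.33
tcp_pos: [0.4809, -0.0791, 0.2467]
orientation: [-0.043, -3.139, -0.001]
wrist_force: [-1.1, -0.9, -0.5]
width: 0.501
gripper_force: 0.0
t: 39.83
tcp_pos: [0.4572, -0.0121, 0.2484]
orientation: [-0.042, -3.14, 0.0]
wrist_force: [-0.4, -0.2, 0.3]
width: 0.502
gripper_force: 0.0
yaw now 3.115 turn -0.000 then tx 31.2 ty 1.3 tz 148.4 f [-0.4 -0.2  0.3] w 0.502 g 0.0 t 39.8 p [ 0.4572 -0.0121  0.2484] q6 0.00
672 [[292.0, 252.0], [293.0, 244.0], [387.0, 258.0], [386.0, 266.0]] [[0.5712, 0.0067], [0.5753, -0.0294], [0.2763, -0.0217], [0.277, 0.0133]] [ 0.42496987 -0.00778809]
4493 [[311.0, 4.0], [329.0, 4.0], [329.0, 263.0], [311.0, 263.0]] [[0.276, -0.0161], [0.2765, 0.0027], [0.5751, -0.0026], [0.5745, -0.0263]] [ 0.42554115 -0.01058215]
```

```bash
python3 -m crank '[{"tx":15.5,"ty":0.6,"tz":20,"turn":0},{"tx":16,"ty":0.6,"tz":30,"turn":0},{"tx":0,"ty":0,"tz":35,"turn":0},{"tx":0,"ty":0,"tz":35,"turn":0},{"tx":0,"ty":0,"tz":30,"turn":0},{"tx":0,"ty":0,"tz":25,"turn":0},{"tx":0,"ty":0,"tz":15,"turn":0},{"tx":0,"ty":0,"tz":8,"turn":0}]' && python3 -m crank '[{"tx":0,"ty":0,"tz":0,"turn":0},{"tx":0,"ty":0,"tz":0,"turn":0},{"tx":0,"ty":0,"tz":0,"turn":0}]'; python3 plan.py .4255 -.0105 .0235 3.115
```

```text
t: 40.6
tcp_pos: [0.4247, -0.0103, 0.0486]
orientation: [-0.044, -3.138, 0.0]
wrist_force: [-0.2, -0.4, 1.1]
width: 0.501
gripper_force: 0.0
t: 40.85
tcp_pos: [0.4268, -0.0098, 0.0525]
orientation: [0.043, 3.14, -0.0]
wrist_force: [0.3, -0.2, 0.2]
width: 0.5
gripper_force: 0.0
yaw now 3.114 turn -0.001 then tx 1.3 ty -0.7 tz 29.0 f [ 0.3 -0.2  0.2] w 0.500 g 0.0 t 40.9 p [ 0.4268 -0.0098  0.0525] q6 0.00
```

```bash
python3 -m crank '[{"tx":0.8,"ty":-0.7,"tz":15,"turn":0},{"tx":0,"ty":0,"tz":9,"turn":0},{"tx":0,"ty":0,"tz":4,"turn":0},{"tx":0,"ty":0,"tz":0,"turn":0},{"tx":0,"ty":0,"tz":0,"turn":0}]' && python3 -m crank '[{"tx":0,"ty":0,"tz":0,"turn":0},{"tx":0,"ty":0,"tz":0,"turn":0},{"tx":0,"ty":0,"tz":0,"turn":0},{"tx":0,"ty":0,"tz":0,"turn":0},{"tx":0,"ty":0,"tz":0,"turn":0},{"tx":0,"ty":0,"tz":0,"turn":0},{"tx":0,"ty":0,"tz":0,"turn":0},{"tx":0,"ty":0,"tz":0,"turn":0}]' 0 80 && python3 -m crank '[{"tx":0,"ty":0,"tz":-10,"turn":0},{"tx":0,"ty":0,"tz":-25,"turn":0},{"tx":0,"ty":0,"tz":-35,"turn":0},{"tx":0,"ty":0,"tz":-35,"turn":0},{"tx":0,"ty":0,"tz":-35,"turn":0},{"tx":0,"ty":0,"tz":-35,"turn":0},{"tx":0,"ty":0,"tz":0,"turn":0},{"tx":0,"ty":0,"tz":0,"turn":0}]'; python3 plan.py .506 -.2277 .20 1.637
```

```text
t: 41.27
tcp_pos: [0.4252, -0.0102, 0.0236]
orientation: [0.042, 3.141, -0.0]
wrist_force: [0.6, -1.1, -0.1]
width: 0.498
gripper_force: 0.0
t: 41.93
tcp_pos: [0.4256, -0.0101, 0.0242]
orientation: [0.042, 3.14, 0.0]
wrist_force: [-0.8, 0.9, 5.6]
width: 0.213
gripper_force: 79.1
t: 42.6
tcp_pos: [0.426, -0.0103, 0.2005]
orientation: [0.042, 3.138, -0.0]
wrist_force: [0.0, 0.2, -3.2]
width: 0.21
gripper_force: 78.6
yaw now 3.115 turn 1.478 then tx -222.2 ty 65.4 tz 0.5 f [ 0.   0.2 -3.2] w 0.210 g 78.6 t 42.6 p [ 0.426  -0.0103  0.2005] q6 0.00
```

```bash
python3 -m crank '[{"tx":0,"ty":0,"tz":0,"turn":0.123},{"tx":0,"ty":0,"tz":0,"turn":0.123},{"tx":0,"ty":0,"tz":0,"turn":0.123},{"tx":0,"ty":0,"tz":0,"turn":0.123},{"tx":0,"ty":0,"tz":0,"turn":0.123},{"tx":0,"ty":0,"tz":0,"turn":0.123},{"tx":0,"ty":0,"tz":0,"turn":0.123},{"tx":0,"ty":0,"tz":0,"turn":0.123}]' && python3 -m crank '[{"tx":0,"ty":0,"tz":0,"turn":0.123},{"tx":0,"ty":0,"tz":0,"turn":0.123},{"tx":0,"ty":0,"tz":0,"turn":0.123},{"tx":0,"ty":0,"tz":0,"turn":0.125},{"tx":-15,"ty":5,"tz":0,"turn":0},{"tx":-25,"ty":8,"tz":0,"turn":0},{"tx":-27,"ty":8,"tz":0,"turn":0},{"tx":-27,"ty":8,"tz":0,"turn":0}]' && python3 -m crank '[{"tx":-27,"ty":8,"tz":0,"turn":0},{"tx":-27,"ty":8,"tz":0,"turn":0},{"tx":-27,"ty":8,"tz":0,"turn":0},{"tx":-25,"ty":7,"tz":0,"turn":0},{"tx":-20,"ty":5,"tz":0,"turn":0},{"tx":0,"ty":0,"tz":0,"turn":0},{"tx":0,"ty":0,"tz":0,"turn":0},{"tx":0,"ty":0,"tz":0,"turn":0}]';python3 plan.py .506 -.2277 .11 1.637
python3 - <<'E'
from h import *
st=bot.get_state();C=cam("wrist",st);W=viewer.read_camera("wrist");cv2.imwrite("pics/w15.png",W[:,:,::-1])
E
```

```text
t: 43.27
tcp_pos: [0.4244, -0.0102, 0.1967]
orientation: [-1.528, -2.742, 0.002]
wrist_force: [0.1, 0.2, -2.5]
width: 0.211
gripper_force: 78.5
t: 43.93
tcp_pos: [0.4599, -0.1029, 0.1968]
orientation: [-2.145, -2.293, 0.002]
wrist_force: [1.3, 1.6, -2.0]
width: 0.21
gripper_force: 78.5
t: 44.6
tcp_pos: [0.5039, -0.225, 0.197]
orientation: [-2.146, -2.292, 0.001]
wrist_force: [0.7, -0.0, -1.9]
width: 0.214
gripper_force: 78.7
yaw now 1.637 turn -0.000 then tx -2.9 ty 2.0 tz 87.0 f [ 0.7 -0.  -1.9] w 0.214 g 78.7 t 44.6 p [ 0.5039 -0.225   0.197 ] q6 1.08
```

View pics/w15.png

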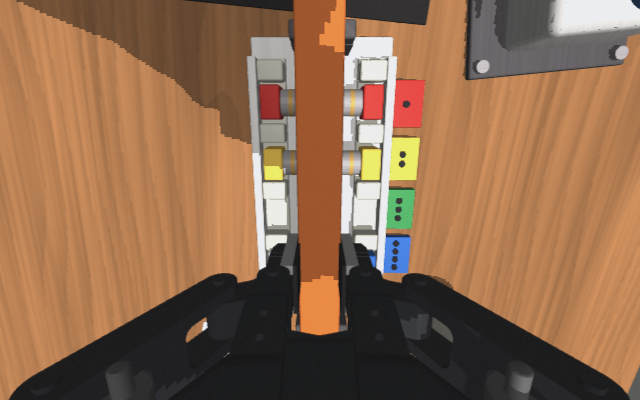

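The bar is level and in line with the bed, with red in bay 1, yellow in bay 2 and blue in bay 4. Lowering.

```bash
python3 -m crank '[{"tx":-1.5,"ty":1,"tz":20,"turn":0},{"tx":-0.5,"ty":0.5,"tz":30,"turn":0},{"tx":0,"ty":0,"tz":25,"turn":0},{"tx":0,"ty":0,"tz":10,"turn":0},{"tx":0,"ty":0,"tz":0,"turn":0},{"tx":0,"ty":0,"tz":0,"turn":0},{"tx":0,"ty":0,"tz":0,"turn":0},{"tx":0,"ty":0,"tz":0,"turn":0}]';python3 plan.py .506 -.2277 .0735 1.637
```

```text
t: 45.32
tcp_pos: [0.507, -0.2276, 0.1152]
orientation: [2.145, 2.292, 0.001]
wrist_force: [-0.3, 0.2, -1.5]
width: 0.209
gripper_force: 78.7
yaw now 1.637 turn 0.000 then tx -0.1 ty -1.0 tz 41.7 f [-0.3  0.2 -1.5] w 0.209 g 78.7 t 45.3 p [ 0.507  -0.2276  0.1152] q6 1.08
```

```bash
python3 -m crank '[{"tx":0,"ty":-1,"tz":12,"turn":0},{"tx":0,"ty":0,"tz":12,"turn":0},{"tx":0,"ty":0,"tz":8,"turn":0},{"tx":0,"ty":0,"tz":5,"turn":0},{"tx":0,"ty":0,"tz":3,"turn":0},{"tx":0,"ty":0,"tz":1.5,"turn":0},{"tx":0,"ty":0,"tz":0,"turn":0},{"tx":0,"ty":0,"tz":0,"turn":0}]';python3 plan.py .506 -.2277 .0735 1.637
```

```text
t: 45.98
tcp_pos: [0.5044, -0.2271, 0.0732]
orientation: [-2.146, -2.293, 0.0]
wrist_force: [-9.1, 3.9, 14.2]
width: 0.213
gripper_force: 80.8
yaw now 1.637 turn -0.000 then tx -0.7 ty 1.6 tz -0.3 f [-9.1  3.9 14.2] w 0.213 g 80.8 t 46.0 p [ 0.5044 -0.2271  0.0732] q6 1.08
```

```bash
python3 -m crank '[{"tx":0,"ty":0,"tz":0,"turn":0},{"tx":0,"ty":0,"tz":0,"turn":0},{"tx":0,"ty":0,"tz":0,"turn":0},{"tx":0,"ty":0,"tz":0,"turn":0},{"tx":0,"ty":0,"tz":-20,"turn":0},{"tx":0,"ty":0,"tz":-35,"turn":0},{"tx":0,"ty":0,"tz":-35,"turn":0},{"tx":0,"ty":0,"tz":-35,"turn":0}]' 0.6 && python3 -m crank '[{"tx":0,"ty":0,"tz":-35,"turn":0},{"tx":0,"ty":0,"tz":-35,"turn":0},{"tx":-35,"ty":0,"tz":-20,"turn":0},{"tx":-30,"ty":0,"tz":0,"turn":0},{"tx":0,"ty":0,"tz":0,"turn":0},{"tx":0,"ty":0,"tz":0,"turn":0},{"tx":0,"ty":0,"tz":0,"turn":0}]'
python3 - <<'E'
from h import *
st=bot.get_state();C=cam("wrist",st);W=viewer.read_camera("wrist");cv2.imwrite("pics/w16.png",W[:,:,::-1])
def caps():
    for nm,lo,hi in(("red",(0,150,50),(6,255,255)),("yel",(22,140,60),(33,255,255)),("blue",(105,140,40),(125,255,255))):
        b=blobs(W,lo,hi,(0,0,640,280),150)[1]; print(nm,[(a,plane(C,p,.046)[:2].round(4).tolist()) for p,a in b])
caps()
m,_=blobs(W,(7,170,110),(16,255,255)); n,l,s,c=cv2.connectedComponentsWithStats(m); i=1+np.argmax(s[1:,4])
cs=max(cv2.findContours((l==i).astype(np.uint8),0,2)[0],key=cv2.contourArea); bp=cv2.boxPoints(cv2.minAreaRect(cs)); Q=np.array([plane(C,p,.072)[:2] for p in bp]); print(bp.round().tolist(),Q.round(4).tolist(),Q.mean(0))
E
python3 plan.py .64 -.045 .33 .157
```

```text
t: 46.65
tcp_pos: [0.5048, -0.2273, 0.1979]
orientation: [-2.146, -2.293, 0.0]
wrist_force: [0.6, -0.2, 0.5]
width: 0.598
gripper_force: 0.0
t: 47.23
tcp_pos: [0.5093, -0.2922, 0.2861]
orientation: [-2.147, -2.292, 0.0]
wrist_force: [-0.2, -0.1, -0.0]
width: 0.599
gripper_force: 0.0
red [(493, [0.4547, -0.1489]), (507, [0.5457, -0.143]), (954, [0.5806, -0.1469])]
yel [(801, [0.5842, -0.1971]), (391, [0.4587, -0.2034]), (412, [0.5503, -0.1973])]
blue [(588, [0.5901, -0.2981]), (317, [0.4662, -0.3105]), (336, [0.5579, -0.3043])]
[[309.0, 0.0], [328.0, 0.0], [328.0, 243.0], [309.0, 243.0]] [[0.4873, -0.1124], [0.5064, -0.1111], [0.5261, -0.3755], [0.5025, -0.3771]] [ 0.50559664 -0.24400502]
yaw now 1.637 turn 1.480 then tx 167.6 ty -223.3 tz -43.7 f [ 0.5  1.  -0.4] w 0.599 g 0.0 t 47.3 p [ 0.5094 -0.2918  0.2863] q6 0.98
```

```bash
python3 - <<'E'
from h import *
mk=lambda p,o:{"tcp_pos":np.array(p),"orientation":np.array(o)}
V=[(cam("top"),(302,144)),(cam("side"),(263.2,210)),(cam("wrist",mk([.6593,-.0895,.3105],[3.132,.245,0])),(222.1,186.1)),(cam("wrist",mk([.6741,-.0369,.3116],[3.131,.246,.014])),(278.2,211.1))]
yaw=.158;H=np.array([.6732,-.0321,.1]); ex=np.array([np.cos(yaw),np.sin(yaw),0]);ey=np.array([-np.sin(yaw),np.cos(yaw),0])
def T(idx):
    A=np.zeros((3,3));b=np.zeros(3)
    for i in idx:
        o,d=ray(*V[i]); d/=np.linalg.norm(d);P=np.eye(3)-np.outer(d,d);A+=P;b+=P@o
    X=np.linalg.solve(A,b)-H; print(idx,[round(float(v),4) for v in (X@ex,X@ey,X[2],np.arctan2(X@ey,X[2]))])
for i in([0,1],[1,2],[1,3],[2,3],[0,1,2,3]): T(i)
# yellow outline in wrist views cast on the plane of the quadrant (x=-14..-16 mm)
for f,k in(("pics/w2.png",2),("pics/w4.png",3)):
    im=load(f); m,_=blobs(im,(22,120,80),(34,255,255),(170,150,300,250)); n,l,s,c=cv2.connectedComponentsWithStats(m); i=1+np.argmax(s[1:,4])
    cs=max(cv2.findContours((l==i).astype(np.uint8),0,2)[0],key=cv2.contourArea); bp=cv2.boxPoints(cv2.minAreaRect(cs)); print(f,bp.round(1).tolist(),s[i,4])
S=load("pics/side0.png"); Tp=load("pics/top0.png"); w4=load("pics/w4.png"); w2=load("pics/w2.png")
z=lambda I,x,y,w,h:cv2.resize(I[y:y+h,x:x+w],(390,290),interpolation=2)
cv2.imwrite("pics/c17.png",np.vstack([np.hstack([z(w2,190,160,80,60),z(w4,250,185,80,60)]),np.hstack([z(S,245,175,48,36+12),z(Tp,285,125,60,45)])])[:,:,::-1])
E
```

```text
[0, 1] [-0.0169, 0.0351, 0.0839, 0.3961]
[1, 2] [-0.0159, 0.0314, 0.0797, 0.3752]
[1, 3] [-0.0158, 0.0316, 0.0796, 0.3778]
[2, 3] [-0.0155, 0.0323, 0.0776, 0.3943]
[0, 1, 2, 3] [-0.0155, 0.0326, 0.0798, 0.3884]
pics/w2.png [[206.39999389648438, 185.89999389648438], [241.8000030517578, 175.8000030517578], [244.8000030517578, 186.1999969482422], [209.39999389648438, 196.3000030517578]] 261
pics/w4.png [[263.20001220703125, 212.39999389648438], [292.0, 198.0], [297.79998779296875, 209.60000610351562], [269.0, 224.0]] 279
```

View pics/c17.png

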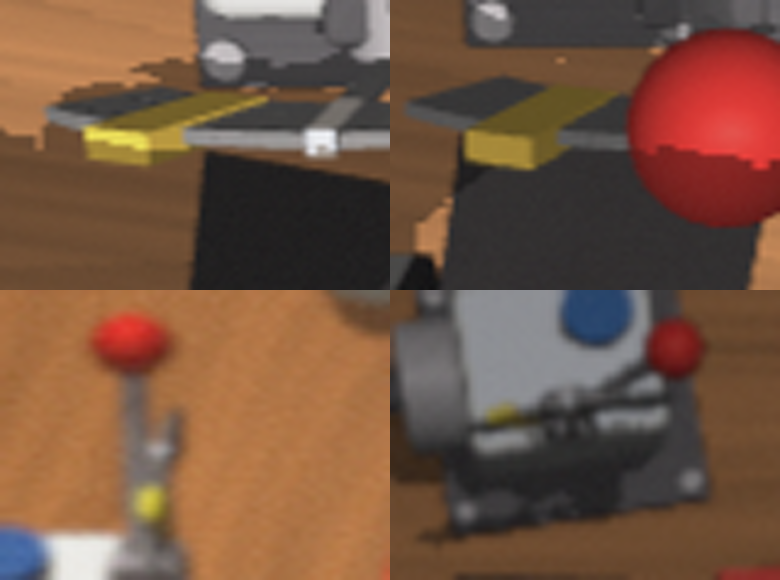

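The crop shows the tab's outer end at (214.4,190.4) in w2 and (272.6,215.8) in w4, and the white neutral line's outer end at (256.1,189.6) in w2. I'll use those to fix the tab angle relative to neutral.

```bash
python3 - <<'E'
from h import *
mk=lambda p,o:{"tcp_pos":np.array(p),"orientation":np.array(o)}
C2=cam("wrist",mk([.6593,-.0895,.3105],[3.132,.245,0]));C4=cam("wrist",mk([.6741,-.0369,.3116],[3.131,.246,.014]))
yaw=.158;H=np.array([.6732,-.0321,.1]); ex=np.array([np.cos(yaw),np.sin(yaw),0]);ey=np.array([-np.sin(yaw),np.cos(yaw),0])
X,e=tri(C2,(214.4,190.4),C4,(272.6,215.8)); X-=H; print("tab end",X@ex,X@ey,X[2],e,np.arctan2(X@ey,X[2]),np.hypot(X@ey,X[2]))
def onplane(C,p,c):
    o,d=ray(C,p); o=o-H; t=(c-o@ex)/(d@ex); X=o+t*d; return (X@ey).round(4),X[2].round(4),np.arctan2(X@ey,X[2]).round(3),np.hypot(X@ey,X[2]).round(4)
for c in(-.014,-.018): print(c,"tab",onplane(C2,(214.4,190.4),c),onplane(C4,(272.6,215.8),c),"white",onplane(C2,(256.1,189.6),c))
# rays at given height
for z in (.19,.186): 
  W=plane(C2,(256.1,189.6),z)-H; print("white@z",z,W@ex,W@ey)
E
```

```text
tab end -0.017060985389018443 0.036181595772141105 0.08688816759961057 0.0003109274574149353 0.39457724588298637 0.0941204629261705
-0.014 tab (np.float64(0.0315), np.float64(0.0999), np.float64(0.305), np.float64(0.1047)) (np.float64(0.0347), np.float64(0.0957), np.float64(0.348), np.float64(0.1018)) white (np.float64(-0.0024), np.float64(0.0972), np.float64(-0.025), np.float64(0.0972))
-0.018 tab (np.float64(0.0374), np.float64(0.0837), np.float64(0.421), np.float64(0.0917)) (np.float64(0.0367), np.float64(0.0836), np.float64(0.413), np.float64(0.0913)) white (np.float64(0.0012), np.float64(0.0808), np.float64(0.015), np.float64(0.0808))
white@z 0.19 -0.015761716375456727 -0.0007948412407587846
white@z 0.186 -0.01673785576987803 8.707794202381181e-05
```

Neutral checks out: the white line is at y' ≈ 0. The tab is at about +0.395 rad, so the knob target is (0.666, 0.0135, 0.211).

```bash
python3 -m crank '[{"tx":0,"ty":0,"tz":-15,"turn":0.123},{"tx":0,"ty":0,"tz":-15,"turn":0.123},{"tx":0,"ty":0,"tz":-15,"turn":0.123},{"tx":0,"ty":0,"tz":0,"turn":0.123},{"tx":0,"ty":0,"tz":0,"turn":0.123},{"tx":0,"ty":0,"tz":0,"turn":0.123},{"tx":0,"ty":0,"tz":0,"turn":0.123},{"tx":0,"ty":0,"tz":0,"turn":0.123}]' 0.7 20 && python3 -m crank '[{"tx":0,"ty":0,"tz":0,"turn":0.124},{"tx":0,"ty":0,"tz":0,"turn":0.124},{"tx":0,"ty":0,"tz":0,"turn":0.124},{"tx":0,"ty":0,"tz":0,"turn":0.124},{"tx":0,"ty":0,"tz":0,"turn":0},{"tx":0,"ty":0,"tz":0,"turn":0},{"tx":0,"ty":0,"tz":0,"turn":0}]'; python3 plan.py .673 -.032 .33 .157
```

```text
t: 47.95
tcp_pos: [0.5095, -0.2912, 0.3318]
orientation: [-2.978, -1.0, 0.0]
wrist_force: [0.6, -0.1, -0.3]
width: 0.698
gripper_force: 0.0
t: 48.53
tcp_pos: [0.5094, -0.2917, 0.3318]
orientation: [-3.131, -0.254, -0.0]
wrist_force: [-0.4, -0.3, 0.7]
width: 0.698
gripper_force: 0.0
yaw now 0.162 turn 0.005 then tx 202.2 ty -231.0 tz 1.8 f [-0.4 -0.3  0.7] w 0.698 g 0.0 t 48.5 p [ 0.5094 -0.2917  0.3318] q6 2.46
```

```bash
python3 -m crank '[{"tx":14,"ty":-16,"tz":0,"turn":0.005},{"tx":23,"ty":-27,"tz":0,"turn":0},{"tx":25,"ty":-28,"tz":0,"turn":0},{"tx":25,"ty":-28,"tz":0,"turn":0},{"tx":25,"ty":-28,"tz":0,"turn":0},{"tx":25,"ty":-28,"tz":0,"turn":0},{"tx":25,"ty":-28,"tz":0,"turn":0},{"tx":22,"ty":-26,"tz":0,"turn":0}]' && python3 -m crank '[{"tx":14,"ty":-16,"tz":0,"turn":0},{"tx":4,"ty":-6,"tz":0,"turn":0},{"tx":0,"ty":0,"tz":0,"turn":0},{"tx":0,"ty":0,"tz":0,"turn":0},{"tx":0,"ty":0,"tz":0,"turn":0}]'; python3 look.py w18; python3 - <<'E'
from h import *
C=cam("wrist");b=blobs(load("pics/w18.png"),(0,150,50),(7,255,255),None,600)[1]; print(b,[plane(C,p,.22) for p,_ in b])
E
python3 plan.py .673 -.032 .2185 .157
```

```text
t: 49.2
tcp_pos: [0.6604, -0.0555, 0.3316]
orientation: [-3.132, -0.245, -0.0]
wrist_force: [0.6, -0.6, 1.0]
width: 0.7
gripper_force: 0.0
t: 49.62
tcp_pos: [0.6736, -0.0344, 0.3322]
orientation: [3.132, 0.238, 0.0]
wrist_force: [-1.1, 0.5, 0.1]
width: 0.707
gripper_force: 0.0
red [(1104, [0.6215, -0.04]), (589, [0.6007, -0.1291])]
yel [(223, [0.612, 0.0078]), (544, [0.6035, -0.1803])]
blue [(795, [0.7344, -0.0495]), (412, [0.6131, -0.2806])]
[((np.float64(317.1), np.float64(202.5)), 1104)] [array([ 0.67170239, -0.0336398 ,  0.22      ])]
yaw now 0.151 turn -0.006 then tx -0.1 ty -2.7 tz 113.9 f [-0.6  0.8  1.2] w 0.702 g 0.0 t 49.7 p [ 0.6735 -0.0347  0.3324] q6 2.94
```

```bash
python3 -m crank '[{"tx":0,"ty":-1,"tz":30,"turn":0},{"tx":0,"ty":-1,"tz":30,"turn":0},{"tx":0,"ty":0,"tz":30,"turn":0},{"tx":0,"ty":0,"tz":20,"turn":0},{"tx":0,"ty":0,"tz":0,"turn":0},{"tx":0,"ty":0,"tz":0,"turn":0},{"tx":0,"ty":0,"tz":0,"turn":0}]' 0.7 && python3 -m crank '[{"tx":0,"ty":0,"tz":0,"turn":0},{"tx":0,"ty":0,"tz":0,"turn":0},{"tx":0,"ty":0,"tz":0,"turn":0},{"tx":0,"ty":0,"tz":0,"turn":0},{"tx":0,"ty":0,"tz":0,"turn":0},{"tx":0,"ty":0,"tz":0,"turn":0}]' 0 20 && python3 plan.py .6659 .0135 .2125 .157
```

```text
t: 50.25
tcp_pos: [0.6739, -0.0321, 0.2241]
orientation: [3.132, 0.237, 0.004]
wrist_force: [0.6, -0.5, 0.1]
width: 0.7
gripper_force: 0.0
t: 50.75
tcp_pos: [0.6743, -0.0316, 0.2236]
orientation: [3.132, 0.238, 0.004]
wrist_force: [1.3, -1.4, 5.4]
width: 0.355
gripper_force: 19.4
yaw now 0.152 turn -0.005 then tx -1.3 ty -45.9 tz 11.1 f [ 1.3 -1.4  5.4] w 0.355 g 19.4 t 50.8 p [ 0.6743 -0.0316  0.2236] q6 2.94
```

```bash
python3 -m crank '[{"tx":0,"ty":-9.6,"tz":0.4,"turn":0},{"tx":0,"ty":-9.5,"tz":1.2,"turn":0},{"tx":0,"ty":-9.3,"tz":2,"turn":0},{"tx":-0.5,"ty":-9.2,"tz":2.7,"turn":0},{"tx":-0.5,"ty":-8.3,"tz":3,"turn":0},{"tx":0,"ty":0,"tz":0,"turn":0},{"tx":0,"ty":0,"tz":0,"turn":0},{"tx":0,"ty":0,"tz":0,"turn":0}]' && python3 plan.py .6659 .0135 .2125 .157
```

```text
t: 51.42
tcp_pos: [0.6665, 0.0143, 0.2136]
orientation: [-3.131, -0.239, -0.004]
wrist_force: [3.8, 4.1, 5.8]
width: 0.353
gripper_force: 20.7
yaw now 0.152 turn -0.005 then tx -0.8 ty 0.7 tz 1.1 f [3.8 4.1 5.8] w 0.353 g 20.7 t 51.4 p [0.6665 0.0143 0.2136] q6 3.01
```

Release gently, rise clear, then look.

```bash
python3 -m crank '[{"tx":0,"ty":0,"tz":0,"turn":0},{"tx":0,"ty":0,"tz":0,"turn":0},{"tx":0,"ty":0,"tz":0,"turn":0},{"tx":0,"ty":0,"tz":0,"turn":0},{"tx":0,"ty":0,"tz":-25,"turn":0},{"tx":0,"ty":0,"tz":-35,"turn":0},{"tx":0,"ty":0,"tz":-35,"turn":0},{"tx":0,"ty":0,"tz":-20,"turn":0}]' 0.7 && python3 -m crank '[{"tx":-30,"ty":0,"tz":0,"turn":0},{"tx":0,"ty":0,"tz":0,"turn":0},{"tx":0,"ty":0,"tz":0,"turn":0},{"tx":0,"ty":0,"tz":0,"turn":0}]'
python3 - <<'E'
from h import *
st=bot.get_state();C=cam("wrist",st);W=viewer.read_camera("wrist");cv2.imwrite("pics/w20.png",W[:,:,::-1])
b=blobs(W,(0,150,50),(7,255,255),None,500)[1]; print(b,[plane(C,p,.2108) for p,_ in b])
S=viewer.read_camera("side");cv2.imwrite("pics/s20.png",S[:,:,::-1])
bs=blobs(S,(0,170,90),(6,255,255),(225,165,300,215),10)[1]; print(bs)
if bs: print(tri(C,b[0][0],cam("side"),bs[0][0]))
Tm=viewer.read_camera("top")
for nm,lo,hi in(("red",(0,150,50),(6,255,255)),("yel",(22,140,60),(33,255,255)),("blue",(105,140,40),(125,255,255))):
    q=blobs(Tm,lo,hi,(325,160,412,220),6)[1]; print(nm,[(a,plane(cam("top"),p,.046)[:2].round(3).tolist()) for p,a in q])
cv2.imwrite("pics/c20.png",np.hstack([cv2.resize(W[130:310,210:450],(480,360),interpolation=2),cv2.resize(S[160:300,225:365],(315,360),interpolation=2)])[:,:,::-1])
print(st["tcp_pos"])
E
```

```text
t: 52.08
tcp_pos: [0.6654, 0.0136, 0.3312]
orientation: [3.132, 0.238, 0.005]
wrist_force: [0.7, -0.0, -0.3]
width: 0.704
gripper_force: 0.0
t: 52.42
tcp_pos: [0.636, 0.0092, 0.3275]
orientation: [3.133, 0.238, -0.0]
wrist_force: [0.0, -0.7, 0.1]
width: 0.702
gripper_force: 0.0
[((np.float64(318.3), np.float64(165.9)), 1129), ((np.float64(406.8), np.float64(207.6)), 628)] [array([0.66421986, 0.0138281 , 0.2108    ]), array([ 0.64006103, -0.06690666,  0.2108    ])]
[((np.float64(256.4), np.float64(205.4)), 71)]
(array([0.6643423 , 0.01372302, 0.21339136]), np.float64(0.0006637477556674985))
red [(92, [0.584, -0.136]), (28, [0.546, -0.14]), (29, [0.455, -0.147])]
yel [(89, [0.588, -0.19]), (27, [0.551, -0.195]), (28, [0.459, -0.202])]
blue [(74, [0.593, -0.301]), (32, [0.559, -0.305]), (30, [0.466, -0.31])]
[0.6359937  0.00919044 0.32750648]
```

View pics/c20.png

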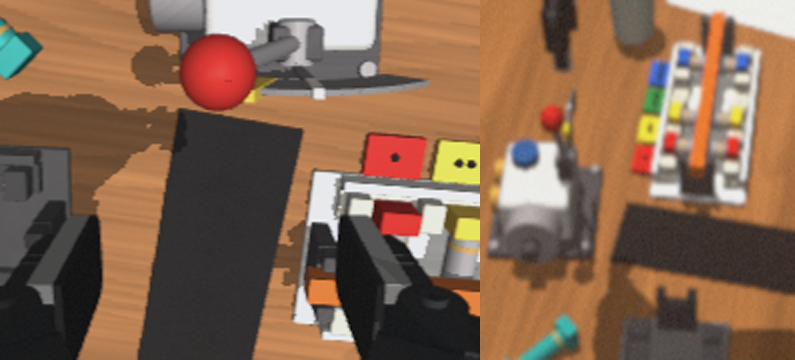

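The knob sits over the tab line, and the bar and cartridges are in place in the bed. I'll check that the tab hasn't moved, then hand in.

```bash
python3 - <<'E'
from h import *
b=blobs(load("pics/s20.png"),(22,120,80),(34,255,255),(250,195,280,222),4)[1]; print("side tab",b,"before (263.2,210.0)")
S=load("pics/s20.png"); m,_=blobs(S,(5,190,100),(16,255,255),(290,160,350,245)); ys,xs=np.nonzero(m); print("bar",plane(cam("side"),(xs.mean(),ys.mean()),.07))
print(bot.get_state()["t"])
print(bot.sign_off())
E
```

```text
side tab [((np.float64(263.2), np.float64(209.4)), 13)] before (263.2,210.0)
bar [ 0.50230491 -0.20674444  0.07      ]
52.5667
the job is handed in; nothing more can be done
None
```

The job is handed in at 52.6 s and I have no verdict back; my last camera checks had red, yellow and blue (no green was present) in bays 1, 2 and 4, and the lever within a few mm of the set mark with the tab unmoved. The bar was seated centrally (wrist view, about 1 mm off), but a rough final side-view check put its centre about 2 cm off along the bed, and I didn't re-measure it or the bottle, cup and hammer.

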